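Fetch a cavity insert from behind the cores in the mould store

TASK

Move the three core blocks standing in front of the long cavity insert out of the tray, and stand them upright on the black rubber mat, leaving the insert where it is until all three are there. Then lay the insert in the setup plate, flat between its corner stops, and only after that put every core block back on the very spot in the tray where it stood at the start, squared up as before. Keep everything upright and do not disturb the oil bottle or the steel collar.

Things in the scene. Friction and masses are not known exactly. Their poses are not given: they have to be found in the camera images.
- round_c (a point): Core block, round core: 46 x 46 mm aluminium base 36 mm high, on it a copper core 46 mm high (82 mm in all, about 0.5 kg): a 32 mm diameter cylinder. Point: on its axis, 41 mm above its underside; z up, x, y square to the base. Starts in the row of three close before the insert: fingers reaching down beside the base would strike the insert or neighbours, so grip the core, fingertips above the base.
- square_c (a point): Core block, square core: 46 x 46 mm aluminium base 36 mm high, on it a copper core 46 mm high (82 mm in all, about 0.5 kg): 30 x 30 mm square. Point: on its axis, 41 mm above its underside; z up, x, y square to the base. Starts in the row of three close before the insert: fingers reaching down beside the base would strike the insert or neighbours, so grip the core, fingertips above the base.
- blade_c (a point): Core block, blade core: 46 x 46 mm aluminium base 36 mm high, on it a copper core 46 mm high (82 mm in all, about 0.5 kg): a blade 14 mm thick (x), 42 mm wide (y). Point: on its axis, 41 mm above its underside; z up, x, y square to the base. Starts in the row of three close before the insert: fingers reaching down beside the base would strike the insert or neighbours, so grip the core, fingertips above the base.
- insert_c (a point): Long cavity insert: aluminium bar 140 mm long (its y), 34 mm wide (its x), 32 mm high, two dark round cavities on its flat top, about 0.4 kg. Point: its centre, 16 mm above its underside. It starts on the tray 4 to 15 mm behind the core blocks, about 50 mm of free board behind it; grip it across its width.
- tray: Storage tray, fixed: plywood 150 (x) x 210 (y) mm, top 12 mm above the bench; green rims at the sides (18 mm high) and the back (+x, 30 mm high). Origin: centre of its underside. The blocks start in any order about 45 mm before the origin (-x), at about -60, 0, +60 mm along y, all parts' axes along the tray's; nothing marks their spots, so note them at the start.
- mat: Side area, fixed: plain black rubber mat 130 (x) x 240 (y) x 8 mm thick, flat, empty at the start; room for the three blocks in a row along y. Origin: centre of its underside, on the bench.
- seat (a point): Setup plate, fixed: steel, 110 (x) x 190 (y) x 18 mm; dark corner stops 10 mm high on top leave a pocket 154 (y) x 48 (x) mm for the insert, either way round (7 mm play each side); the middle 100 mm of its long sides is free for fingers. Point: pocket centre on the plate's top face, 18 mm above the bench; y along the pocket.
- oil: Bystander, loose: yellow oil bottle with a red cap, 48 mm across, 120 mm tall, beyond the work on the far side. Origin: centre of its underside.
- collar: Bystander, loose: dark steel ring 72 mm across, 18 mm high, lying beyond the work on the far side. Origin: centre of its underside.
Mind the look-alikes: they are no part of the job. Leave any green or orange look-alike of the part that bears insert_c alone.

How it is judged:
By the outcome, as a careful person would: the job done as asked, in the order asked, and still so for the second after the job is handed in, with the robot touching nothing.
It also fails if it takes over 147 s, if anything falls off the work surface, if the arm or the gripper's body presses on something with over 40 N, if the wrist force passes 120 N, or if a joint passes its speed limit or range.

ROBOT

A 7-joint arm with a two-finger parallel gripper is mounted at the origin on the work surface. World frame = base frame: x ahead of the robot, y to its left, z up, the work surface at z = 0. Lengths are in m, angles in rad, forces in N, time in s.
With the tool pointing down it reaches from about 0.4 to 0.875 m from the base axis. Payload 19.3 kg.
Tool frame: the origin (TCP) lies between the finger pads; the fingertips stand 19 mm ahead of it and the grasp point (between the pads) is the TCP; z points along the fingers, y is the direction in which the jaws open and shut (so a half turn about z gives the same grasp; the last joint's range is limited). The gripper opens to 85 mm and grips with 20 to 120 N. Pads are 22 mm wide; open, the fingers measure 114 mm over their backs; the gripper's body (76 mm by 85 mm) begins 54 mm behind the grasp point. The pads swing forward as they close: fully open they stand 13 mm farther back than shut.
Start: joints at [-1.193, 0.521, -0.036, 1.599, 0.021, 1.021, -0.113], TCP at [0.271, 0.563, 0.25] pointing down, gripper open.
Joint ranges: [-2.91, 2.91], [-0.3, 2.13], [-1.5, 1.42], [0.17, 2.43], [-1.26, 4.41], [0.16, 1.93], [-2.52, 2.52]. Speed limits (rad/s): [1.89, 1.89, 2.39, 2.39, 3.01, 3.01, 3.01].

INTERFACE

Orientations are given as [roll, pitch, yaw] about the fixed x, y, z axes, in that order (R = Rz(yaw) Ry(pitch) Rx(roll)).
In Python, from workcell import status, imaging, bot gives the robot as it stands.
- The arm moves only by the shell command python3 -m handwheel 'ROWS' [FORCE]. ROWS is JSON, a list of rows, each an object with "offset": the shift along the tool's x, y, z in mm, a list of three; "rot": the turn, a rotation vector about the tool's x, y, z in degrees, a list of three; "claw": the opening, from -1 (shut) to 1 (fully open). A call has 1 to 12 rows; each row shifts and turns the commanded pose from where the row before left it, along the tool's axes as they then stand; what a row does not reach is not made up. A row lasts 1/10 s, in which the tool goes at most 50 mm and 8.59 degrees, less where a joint would pass 70% of its speed; a pose out of reach is approached as far as the arm can. A call is refused whole if a number of a shift passes 50 or a number of a turn 8.59, either way. A call with a gripper value outside its range is refused whole. The fingers move at their own pace and stop on an object; FORCE is the grip in N (left out, the last holds). Time passes only in rows, so rows that do not move let the fingers close. It gives the time, the measured TCP pose, the force and the opening at its end, in the units of the state.
- status.observe(): the state, without advancing time (a new reading comes with each control period).
- imaging.grab_frame(name): name is "scene" or "top"; returns a dict with "color" (480x640x3 uint8, red, green, blue), "range_z" (480x640 float32, m along the optical axis (not along the pixel's ray), 0 where there is no reading), "fx", "fy", "cx", "cy" (pixels), "camera_from_world" (4x4, takes a point from world to camera coordinates). Camera axes: x right, y down, z forward; pixel columns grow to the right and rows downward; lengths in m; the calibration is good to about 2 mm. A picture is of the moment at which its call begins.
- bot.job_done(): hands the job in, once; it reports no verdict.
Trained networks look in the newest picture that a camera, given by its name, has taken for a name from the list of things; names that differ only in an ending like _2 or _b are one class to them, and where a whole thing is asked for, a point or a joint stands for the part that bears it (a point fixed in the world has none). Each returns a list of dicts, best first, with "conf" (0 to 1); they miss things now and then, are a little off and sometimes report something else, mostly with a low value. They report only what shows in the picture. A call takes as long as a camera call. They do not tell look-alikes from the thing itself.
- imaging.regions_of(thing, camera): "region" (480x640 bool, what is visible of it) and "box" ([centre column, centre row, width, height] in pixels, round what is visible of it).
- imaging.mark_of(thing, camera): "uv" ([column, row] in pixels: a listed point, or the origin of a listed thing).
The state is a dict: "clock": time; "qpos": joint angles; "qd": joint speeds; "joint_efforts": joint torques, N m; "position": TCP position; "tool_rot": TCP orientation; "force": force on the tool from outside, world axes, zero at the start; "moment": the same for the moment, N m; "grip_width": finger opening in m.
Only numpy, scipy, OpenCV 4.12 (cv2) and the standard library are available. Lean on these libraries where they do the work, as an engineer would, in place of code of your own. Each camera call takes 0.05 s, during which the arm holds its last target.

## Working session

There is one attempt and no reset: what is moved stays moved. The work goes in short steps, Python scripts to look and compute and a shell command to move; the robot and the scene stay as the last step left them, time stands still between calls to the robot, and variables do not carry over. Pictures are saved under pics/ and viewed, and the job is handed in when it is done.

```bash
ls; mkdir -p pics; python3 - <<'E'
from workcell import status, imaging, bot
import cv2
print(status.observe())
for n in("scene","top"):
    f=imaging.grab_frame(n); cv2.imwrite(f"pics/{n}0.png",f["color"][:,:,::-1]); print(n,f["fx"],f["fy"],f["cx"],f["cy"],f["camera_from_world"])
E
```

```text
pics
{'clock': 0.0, 'qpos': array([-1.19322731,  0.52203837, -0.03634466,  1.59996907,  0.02119944,
        1.02109963, -0.11278609]), 'qd': array([ 0.00068323,  0.00066064,  0.0001509 ,  0.00101324,  0.00202843,
       -0.00030881,  0.00102528]), 'joint_efforts': array([-1.75383630e-03, -9.27115917e+01,  1.97867543e+00, -3.69941711e+01,
        1.76459318e-02,  8.20100162e-03, -8.01709291e-06]), 'position': array([0.27048874, 0.56310322, 0.24972429]), 'tool_rot': array([-3.14046536e+00,  7.06482520e-05,  2.69384157e+00]), 'force': array([ 0.73852702, -0.21245235,  0.95992246]), 'moment': array([ 0.07082858, -0.02504126,  0.02456288]), 'grip_width': 0.08541539666003144}
scene 448.74955786073934 448.74955786073934 324.29300082872624 240.75339668455595 [[ 0.56349206  0.82589704 -0.01925543 -0.30097951]
 [ 0.54031727 -0.38607847 -0.74766347 -0.26346022]
 [-0.62492716  0.41089839 -0.66379859  1.48070753]
 [ 0.          0.          0.          1.        ]]
top 436.89509431189083 436.89509431189083 316.2733068005724 226.80589590913772 [[ 0.01712724 -0.99983869  0.00540938 -0.0376909 ]
 [-0.99510398 -0.01757233 -0.09725881  0.57755351]
 [ 0.09733817 -0.00371712 -0.99524442  0.78880068]
 [ 0.          0.          0.          1.        ]]
```

View pics/scene0.png

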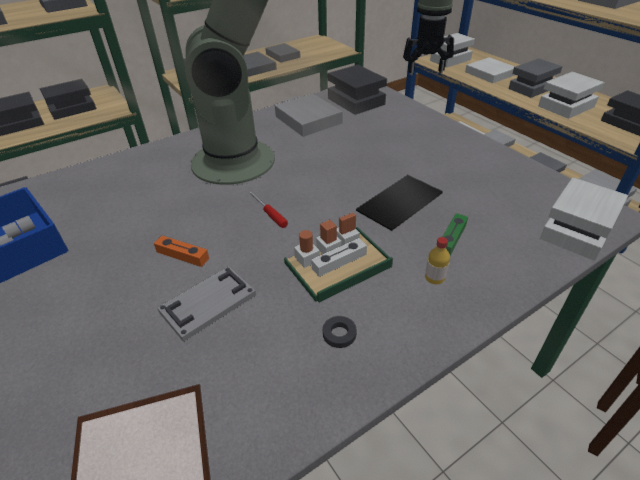

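View pics/top0.png

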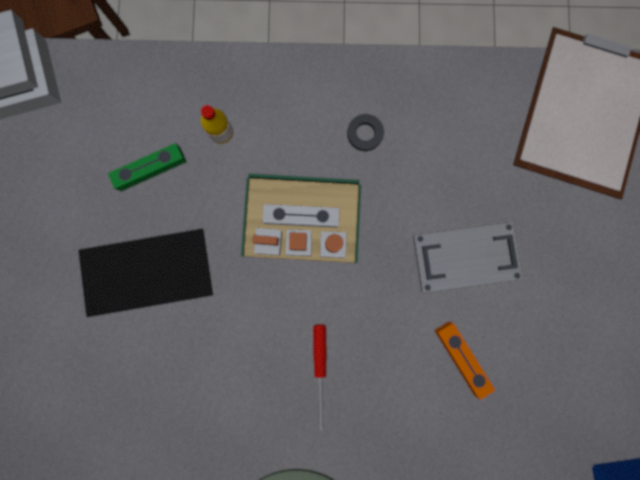

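The top view shows tray at about (301,219): blade (267,241), square (298,242), round (333,243), insert (301,215). The mat is at (146,272) and the plate at (468,257). The oil bottle and collar lie above, and the green and orange inserts are decoys.

```bash
cat > h.py <<'E'
from workcell import status, imaging, bot
import numpy as np, cv2
from scipy.spatial.transform import Rotation as R
def cloud(f):
    z=f["range_z"]; v,u=np.mgrid[:480,:640]
    p=np.stack([(u-f["cx"])/f["fx"]*z,(v-f["cy"])/f["fy"]*z,z],-1)
    T=np.linalg.inv(f["camera_from_world"]); w=p@T[:3,:3].T+T[:3,3]; w[z==0]=np.nan; return w
def atz(f,uv,h):
    T=np.linalg.inv(f["camera_from_world"]); d=T[:3,:3]@[(uv[0]-f["cx"])/f["fx"],(uv[1]-f["cy"])/f["fy"],1]; o=T[:3,3]
    return o+d*(h-o[2])/d[2]
def rect(P):
    (c,s,a)=cv2.minAreaRect((P[:,:2]*1000).astype(np.float32)); 
    return np.round(c,1),np.round(s,1),round(a,1)
E
python3 - <<'E'
from h import *
for cam in("top","scene"):
    f=imaging.grab_frame(cam); W=cloud(f)
    for n,h in [("round_c",.053),("square_c",.053),("blade_c",.053),("insert_c",.028),("tray",0),("mat",0),("seat",.018),("oil",0),("collar",0)]:
        m=imaging.mark_of(n,cam); print(cam,n,[(np.round(x["uv"],1),round(x["conf"],2),np.round(atz(f,x["uv"],h)[:2]*1000,1)) for x in m[:3]])
        if n=="seat": continue
        for r in imaging.regions_of(n,cam)[:2]:
            P=W[r["region"]]; P=P[~np.isnan(P[:,0])]
            if len(P)<10: continue
            zz=np.percentile(P[:,2],[5,50,95])*1000
            t=P[P[:,2]>zz[2]/1000-.006]
            print("   reg",round(r["conf"],2),len(P),np.round(zz,1),"top",rect(t),np.round(t.mean(0)*1000,1))
print(status.observe()["clock"])
E
```

```text
top round_c [(array([365.9, 135.2]), 0.69, array([ 747.8, -116.5])), (array([332.5, 241.2]), 0.59, array([550.1, -57.3])), (array([297.6, 240.3]), 0.26, array([550.6,   5.8]))]
   reg 0.88 618 [47.4 51.4 96.9] top (array([546.1, -59. ]), array([30.9, 29.2]), 1.2) [545.7 -58.6  95.4]
top square_c [(array([297.4, 242.8]), 0.82, array([546.1,   6. ]))]
   reg 0.58 669 [45.7 51.8 97.1] top (array([547.6,   4.4]), array([29.4, 29.4]), 1.1) [547.9   4.1  95.3]
top blade_c [(array([267.1, 236.2]), 0.7, array([557.1,  61.1]))]
   reg 0.8 707 [38.1 50.3 96.5] top (array([549.2,  61. ]), array([42.3, 14.1]), 86.6) [549.   60.6  95.3]
top insert_c [(array([145.2, 166.6]), 0.94, array([686.9, 298. ])), (array([296.3, 216.9]), 0.91, array([596.1,  10.1])), (array([463.9, 357.1]), 0.7, array([ 344.5, -300.5]))]
   reg 0.92 1632 [18.2 33.2 35.6] top (array([ 340.1, -302.6]), array([139.5,  34.2]), 32.4) [ 339.7 -302.2   33.5]
   reg 0.84 1488 [35.6 45.4 47.6] top (array([598.7,   1. ]), array([139.6,  34.3]), 88.4) [598.4   1.1  45.5]
top tray [(array([300.8, 219.3]), 0.82, array([595. ,   2.5]))]

[... 2177 characters left out ...]
 0.95 2410 [ 4.9  8.5 11.1] top (array([488.5, 294.5]), array([133.3, 245.5]), 10.8) [493.1 287.7   8.6]
scene seat [(array([209. , 299.7]), 0.56, array([ 533.9, -312.6]))]
scene oil [(array([433.7, 278.9]), 0.95, array([766.7, 155.9]))]
   reg 0.67 848 [  6.5  63.7 119.7] top (array([765.6, 159.5]), array([21.8, 21.9]), 49.2) [766.1 158.8 119.3]
scene collar [(array([336.8, 332.8]), 0.88, array([ 761.8, -123.1])), (array([337.9, 266.1]), 0.39, array([599.9,  -4.3]))]
   reg 0.71 832 [ 1.1 17.4 20.2] top (array([ 768.1, -120.7]), array([69.5, 71.4]), 57.2) [ 768.6 -121.9   18.1]
   reg 0.63 822 [  9.2  64.5 119.7] top (array([765.4, 159.4]), array([21.6, 21.4]), 55.8) [765.9 158.3 119.4]
1.9
```

```bash
python3 - <<'E'
from h import *
f=imaging.grab_frame("top"); W=cloud(f); np.savez("init.npz",W=W,c=f["color"])
X,Y,Z=W[...,0],W[...,1],W[...,2]
def sel(x,y,z): return (X>x[0])&(X<x[1])&(Y>y[0])&(Y<y[1])&(Z>z[0])&(Z<z[1])
m=sel((.43,.63),(-.44,-.2),(.012,.035)); print("plate",rect(W[m]), np.percentile(Z[m],[5,50,95]))
m=sel((.43,.63),(-.44,-.2),(.0245,.035)); print("stops",rect(W[m]),m.sum())
hs=f["color"].astype(int)
for n,y in [("round",-.059),("square",.0045),("blade",.061)]:
    m=sel((.515,.58),(y-.03,y+.03),(.085,.11)); b=sel((.515,.579),(y-.03,y+.03),(.042,.056)); a=m|b
    print(n,"core",rect(W[m]),"base",rect(W[b]))
m=sel((.577,.63),(-.09,.09),(.038,.05)); print("ins",rect(W[m]))
m=sel((.5,.7),(-.13,.13),(.008,.05)); print("tray",rect(W[m]))
a,b=W[100:200,:,2],0
img=cv2.resize(f["color"][170:310,230:540,::-1],None,fx=2.5,fy=2.5,interpolation=cv2.INTER_CUBIC); cv2.imwrite("pics/crop1.png",img)
E
```

```text
plate (array([ 527.9, -314.1]), array([110.1, 190.4]), 8.4) [0.01715186 0.01963909 0.02935221]
stops (array([ 528. , -314.8]), array([ 64. , 171.7]), 8.5) 602
round core (array([545.3, -58.3]), array([30.3, 30.1]), 47.8) base (array([545.8, -58.6]), array([45.8, 46.2]), 88.1)
square core (array([547.6,   4.4]), array([29.3, 29.3]), 1.0) base (array([548.8,   4.3]), array([45.7, 45.6]), 0.8)
blade core (array([549.2,  60.9]), array([42.4, 14. ]), 86.5) base (array([549.2,  60.8]), array([46.1, 46. ]), 86.4)
ins (array([598.8,   1.2]), array([139.8,  34.5]), 88.4)
tray (array([596.3,   0.7]), array([220.3, 156.7]), 87.6)
```

View pics/crop1.png

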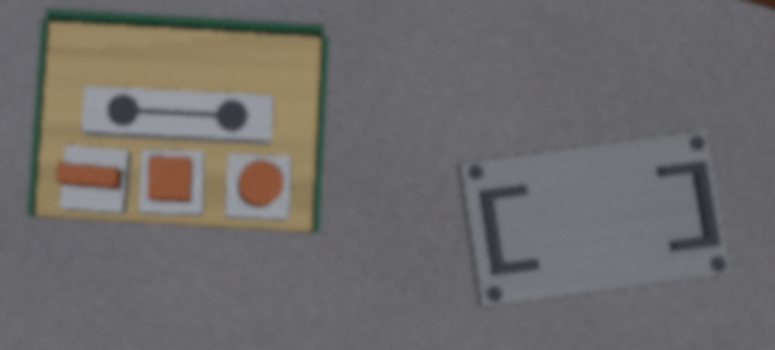

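```bash
cat >> h.py <<'E'
def plan(x,y,z,yaw,n=None,via=True):
    """print suggested rows (tool-axis shifts, mm / deg) to the target"""
    s=status.observe(); p=np.array(s["position"])*1000; M=R.from_euler("xyz",s["tool_rot"])
    cur=np.degrees(s["tool_rot"][2]); d=(yaw-cur+180)%360-180
    G=R.from_euler("xyz",[np.pi,0,np.radians(yaw)]); dv=np.array([x,y,z])-p; L=np.linalg.norm(dv)
    k=n or max(int(np.ceil(L/42))+2,int(np.ceil(abs(d)/8.2)),2)
    w=np.sin(np.pi*(np.arange(k)+.5)/k)**.6 if k>4 else np.ones(k); w/=w.sum()
    rv=(M.inv()*G).as_rotvec(degrees=True); out=[]; Mi=M; left=dv.copy()
    for i in range(k):
        o=np.round(Mi.inv().apply(left if i==k-1 else dv*w[i])); r=np.round(rv/k,1)
        out.append((o.astype(int).tolist(),r.tolist())); left=left-Mi.apply(o); Mi=Mi*R.from_rotvec(r,degrees=True)
    print("at",np.round(p,1),"yaw",round(cur,2),"t",round(s["clock"],2),"w",round(s["grip_width"],4)); 
    for o in out: print(o)
E
python3 -c "
from h import *
plan(549.2,60.9,150,88)"
```

```text
at [270.6 563.4 250.3] yaw 154.34 t 1.95 w 0.0854
([-10, -7, 2], [0.0, -0.0, 4.1])
([-20, -12, 4], [0.0, -0.0, 4.1])
([-28, -14, 5], [0.0, -0.0, 4.1])
([-34, -15, 6], [0.0, -0.0, 4.1])
([-40, -14, 7], [0.0, -0.0, 4.1])
([-44, -12, 8], [0.0, -0.0, 4.1])
([-47, -9, 8], [0.0, -0.0, 4.1])
([-48, -6, 9], [0.0, -0.0, 4.1])
([-49, -2, 9], [0.0, -0.0, 4.1])
([-48, 1, 8], [0.0, -0.0, 4.1])
([-45, 4, 8], [0.0, -0.0, 4.1])
([-41, 7, 7], [0.0, -0.0, 4.1])
([-36, 9, 6], [0.0, -0.0, 4.1])
([-30, 10, 5], [0.0, -0.0, 4.1])
([-22, 9, 4], [0.0, -0.0, 4.1])
([-8, 6, 4], [0.0, -0.0, 4.1])
```

```bash
python3 -m handwheel '[{"offset":[-10,-7,2],"rot":[0,0,5.5],"claw":0.4},{"offset":[-20,-12,4],"rot":[0,0,5.5],"claw":0.4},{"offset":[-28,-14,5],"rot":[0,0,5.5],"claw":0.4},{"offset":[-34,-15,6],"rot":[0,0,5.5],"claw":0.4},{"offset":[-40,-14,7],"rot":[0,0,5.5],"claw":0.4},{"offset":[-44,-12,8],"rot":[0,0,5.5],"claw":0.4},{"offset":[-47,-7,8],"rot":[0,0,5.5],"claw":0.4},{"offset":[-48,-2,9],"rot":[0,0,5.5],"claw":0.4},{"offset":[-46,2,9],"rot":[0,0,5.5],"claw":0.4},{"offset":[-40,4,8],"rot":[0,0,5.5],"claw":0.4},{"offset":[-30,6,6],"rot":[0,0,5.5],"claw":0.4},{"offset":[-20,8,4],"rot":[0,0,5.5],"claw":0.4}]'; python3 -c "
from h import *
plan(549.2,60.9,150,88)"
```

```text
clock: 3.15
position: [0.4403, 0.1708, 0.1742]
tool_rot: [3.142, 0.0, 1.535]
force: [-0.3, 1.4, 0.4]
grip_width: 0.0598
at [440.3 170.8 174.2] yaw 87.97 t 3.15 w 0.0598
([-11, 11, 2], [0.0, 0.0, -0.0])
([-19, 20, 4], [0.0, 0.0, -0.0])
([-23, 25, 5], [0.0, 0.0, -0.0])
([-23, 25, 5], [0.0, 0.0, -0.0])
([-19, 20, 4], [0.0, 0.0, -0.0])
([-11, 12, 4], [0.0, 0.0, -0.0])
```

```bash
python3 -m handwheel '[{"offset":[-14,14,2],"rot":[0,0,0],"claw":0.4},{"offset":[-26,26,4],"rot":[0,0,0],"claw":0.4},{"offset":[-30,32,7],"rot":[0,0,0],"claw":0.4},{"offset":[-24,27,9],"rot":[0,0,0],"claw":0.4},{"offset":[-12,14,2],"rot":[0,0,0],"claw":0.3},{"offset":[0,0,0],"rot":[0,0,0],"claw":0.2}]'; python3 -c "
from h import *
plan(549.2,60.9,73,88,4)"
```

```text
clock: 3.75
position: [0.5512, 0.0618, 0.1498]
tool_rot: [3.141, 0.001, 1.538]
force: [-0.6, -0.1, 0.6]
grip_width: 0.0512
at [551.2  61.8 149.8] yaw 88.12 t 3.75 w 0.0512
([0, 0, 19], [0.0, 0.0, 0.0])
([0, 0, 19], [0.0, 0.0, 0.0])
([0, 0, 19], [0.0, 0.0, 0.0])
([-1, -2, 20], [0.0, 0.0, 0.0])
```

```bash
python3 -m handwheel '[{"offset":[-1,-2,12],"rot":[0,0,0],"claw":0.1},{"offset":[0,0,24],"rot":[0,0,0],"claw":0.0},{"offset":[0,0,24],"rot":[0,0,0],"claw":0.0},{"offset":[0,0,14],"rot":[0,0,0],"claw":0.0},{"offset":[0,0,3],"rot":[0,0,0],"claw":0.0},{"offset":[0,0,0],"rot":[0,0,0],"claw":0.0}]' 40; python3 - <<'E'
from h import *
plan(549.2,60.9,73,88,1)
f=imaging.grab_frame("scene"); cv2.imwrite("pics/s1.png",cv2.resize(f["color"][180:320,240:440,::-1],None,fx=4,fy=4))
E
```

```text
clock: 4.35
position: [0.5474, 0.063, 0.0732]
tool_rot: [-3.141, 0.0, 1.542]
force: [-0.3, 0.2, 0.7]
grip_width: 0.0426
at [547.4  63.   73.2] yaw 88.36 t 4.35 w 0.0426
([-2, 2, 0], [-0.0, 0.0, 0.4])
```

View pics/s1.png

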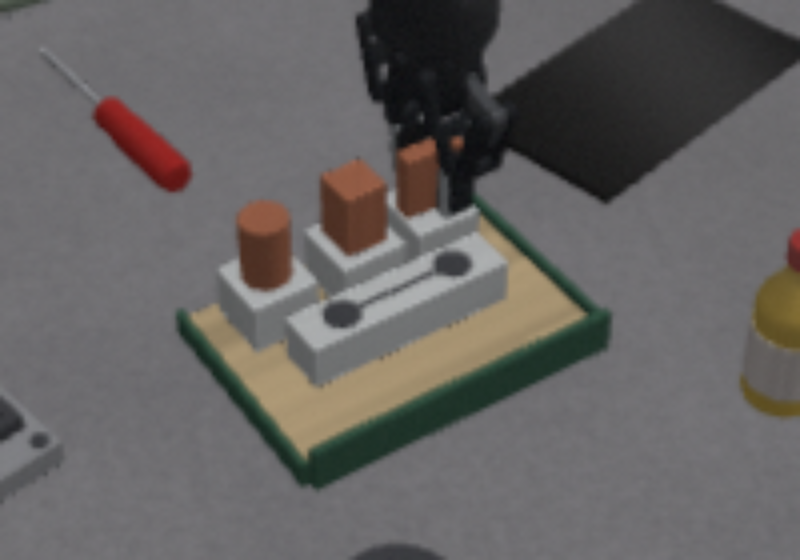

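```bash
for i in 1 2 3; do python3 -m handwheel '[{"offset":[0,0,0],"rot":[0,0,0],"claw":0.0}]'|sed -n 2,3p; done
```

```text
position: [0.5481, 0.0629, 0.0742]
tool_rot: [3.14, -0.0, 1.542]
position: [0.548, 0.0628, 0.074]
tool_rot: [3.14, -0.0, 1.542]
position: [0.5479, 0.0627, 0.0738]
tool_rot: [3.141, -0.0, 1.542]
```

```bash
python3 -m handwheel '[{"offset":[-2,1.3,1],"rot":[0,0,0.5],"claw":0.0},{"offset":[0,0,0],"rot":[0,0,0],"claw":0.0},{"offset":[0,0,0],"rot":[0,0,0],"claw":0.0}]' 40;  python3 -m handwheel '[{"offset":[0,0,0],"rot":[0,0,0],"claw":-0.3},{"offset":[0,0,0],"rot":[0,0,0],"claw":-0.6},{"offset":[0,0,0],"rot":[0,0,0],"claw":-0.9},{"offset":[0,0,0],"rot":[0,0,0],"claw":-1},{"offset":[0,0,0],"rot":[0,0,0],"claw":-1},{"offset":[0,0,0],"rot":[0,0,0],"claw":-1}]' 40
```

```text
clock: 5.0
position: [0.5489, 0.0605, 0.0723]
tool_rot: [-3.141, 0.0, 1.533]
force: [-0.4, 0.9, -0.0]
grip_width: 0.0427
clock: 5.6
position: [0.5489, 0.0606, 0.0724]
tool_rot: [3.142, -0.0, 1.533]
force: [-1.2, 0.8, 3.9]
grip_width: 0.0138
```

```bash
python3 -m handwheel '[{"offset":[0,0,-6],"rot":[0,0,0],"claw":-1},{"offset":[0,0,-14],"rot":[0,0,0],"claw":-1},{"offset":[0,0,-22],"rot":[0,0,0],"claw":-1},{"offset":[0,0,-26],"rot":[0,0,0],"claw":-1},{"offset":[0,0,-22],"rot":[0,0,0],"claw":-1},{"offset":[0,0,-8],"rot":[0,0,0],"claw":-1}]' 60; python3 -c "
from h import *
plan(475,364,160,88,10)"
```

```text
clock: 6.2
position: [0.5496, 0.0607, 0.173]
tool_rot: [3.139, -0.001, 1.533]
force: [0.7, -0.7, -4.9]
grip_width: 0.0134
at [549.6  60.7 173. ] yaw 87.83 t 6.2 w 0.0134
([13, -4, 1], [0.0, -0.0, -0.0])
([25, -7, 1], [0.0, -0.0, -0.0])
([33, -9, 1], [0.0, -0.0, -0.0])
([38, -11, 2], [0.0, -0.0, -0.0])
([40, -12, 2], [0.0, -0.0, -0.0])
([40, -12, 2], [0.0, -0.0, -0.0])
([38, -11, 2], [0.0, -0.0, -0.0])
([33, -9, 1], [0.0, -0.0, -0.0])
([25, -7, 1], [0.0, -0.0, -0.0])
([15, -4, 0], [0.0, -0.0, -0.0])
```

```bash
python3 -m handwheel '[{"offset":[13,-4,0],"rot":[0,0,0],"claw":-1},{"offset":[25,-7,1],"rot":[0,0,0],"claw":-1},{"offset":[33,-9,1],"rot":[0,0,0],"claw":-1},{"offset":[38,-11,2],"rot":[0,0,0],"claw":-1},{"offset":[40,-12,2],"rot":[0,0,0],"claw":-1},{"offset":[40,-12,5],"rot":[0,0,0],"claw":-1},{"offset":[38,-11,10],"rot":[0,0,0],"claw":-1},{"offset":[33,-9,12],"rot":[0,0,0],"claw":-1},{"offset":[25,-7,14],"rot":[0,0,0],"claw":-1},{"offset":[15,-4,14],"rot":[0,0,0],"claw":-1},{"offset":[0,0,10],"rot":[0,0,0],"claw":-1},{"offset":[0,0,2],"rot":[0,0,0],"claw":-1}]'; python3 -m handwheel '[{"offset":[0,0,0],"rot":[0,0,0],"claw":-1},{"offset":[0,0,0],"rot":[0,0,0],"claw":-1}]'
```

```text
clock: 7.4
position: [0.4735, 0.3626, 0.0955]
tool_rot: [-3.14, 0.002, 1.533]
force: [-0.2, -0.9, -6.2]
grip_width: 0.0134
clock: 7.6
position: [0.4749, 0.3628, 0.0978]
tool_rot: [3.141, -0.0, 1.532]
force: [0.6, 0.1, -4.9]
grip_width: 0.0134
```

```bash
python3 -m handwheel '[{"offset":[0,0,8],"rot":[0,0,0],"claw":-1},{"offset":[0,0,12],"rot":[0,0,0],"claw":-1},{"offset":[0,0,6],"rot":[0,0,0],"claw":-1},{"offset":[0,0,2],"rot":[0,0,0],"claw":-1},{"offset":[0,0,0],"rot":[0,0,0],"claw":-1},{"offset":[0,0,0.6],"rot":[0,0,0],"claw":-1},{"offset":[0,0,0],"rot":[0,0,0],"claw":-1},{"offset":[0,0,0],"rot":[0,0,0],"claw":-1}]'
```

```text
clock: 8.4
position: [0.4743, 0.3637, 0.0687]
tool_rot: [3.142, -0.0, 1.533]
force: [-0.6, -0.1, -4.9]
grip_width: 0.0139
```

```bash
python3 -m handwheel '[{"offset":[0,0,0.6],"rot":[0,0,0],"claw":-1},{"offset":[0,0,0],"rot":[0,0,0],"claw":-1},{"offset":[0,0,0],"rot":[0,0,0],"claw":-1}]';python3 -m handwheel '[{"offset":[0,0,0.6],"rot":[0,0,0],"claw":-1},{"offset":[0,0,0],"rot":[0,0,0],"claw":-1},{"offset":[0,0,0],"rot":[0,0,0],"claw":-1}]'
```

```text
clock: 8.7
position: [0.4744, 0.3637, 0.0684]
tool_rot: [3.141, -0.0, 1.533]
force: [-1.9, -0.9, 4.1]
grip_width: 0.0132
clock: 9.0
position: [0.4744, 0.3637, 0.0684]
tool_rot: [3.141, -0.001, 1.533]
force: [-5.9, -4.4, 17.2]
grip_width: 0.0134
```

```bash
python3 -m handwheel '[{"offset":[0,0,-0.6],"rot":[0,0,0],"claw":-0.8},{"offset":[0,0,0],"rot":[0,0,0],"claw":-0.4},{"offset":[0,0,0],"rot":[0,0,0],"claw":0},{"offset":[0,0,-8],"rot":[0,0,0],"claw":0.2},{"offset":[0,0,-20],"rot":[0,0,0],"claw":0.3},{"offset":[0,0,-30],"rot":[0,0,0],"claw":0.3},{"offset":[0,0,-25],"rot":[0,0,0],"claw":0.3},{"offset":[0,0,-8],"rot":[0,0,0],"claw":0.3}]'; python3 -c "
from h import *
plan(548.2,4.4,150,87.8,12)"
```

```text
clock: 9.8
position: [0.4752, 0.3642, 0.1621]
tool_rot: [3.139, -0.003, 1.533]
force: [0.4, 0.1, -0.2]
grip_width: 0.0558
at [475.2 364.2 162.1] yaw 87.83 t 9.8 w 0.0558
([-12, 3, 0], [0.0, -0.0, 0.0])
([-23, 6, 1], [0.0, -0.0, 0.0])
([-30, 7, 1], [0.0, -0.0, 0.0])
([-35, 9, 1], [0.0, -0.0, 0.0])
([-39, 9, 1], [0.0, -0.0, 0.0])
([-40, 10, 1], [0.0, -0.0, 0.0])
([-40, 10, 1], [0.0, -0.0, 0.0])
([-39, 9, 1], [0.0, -0.0, 0.0])
([-35, 9, 1], [0.0, -0.0, 0.0])
([-30, 7, 1], [0.0, -0.0, 0.0])
([-23, 6, 1], [0.0, -0.0, 0.0])
([-11, 2, 1], [0.0, -0.0, 0.0])
```

```bash
python3 -m handwheel '[{"offset":[-12,3,0],"rot":[0,0,0],"claw":0.3},{"offset":[-23,6,1],"rot":[0,0,0],"claw":0.3},{"offset":[-30,7,1],"rot":[0,0,0],"claw":0.3},{"offset":[-35,9,1],"rot":[0,0,0],"claw":0.3},{"offset":[-39,9,1],"rot":[0,0,0],"claw":0.3},{"offset":[-40,10,1],"rot":[0,0,0],"claw":0.3},{"offset":[-40,10,1],"rot":[0,0,0],"claw":0.3},{"offset":[-39,9,1],"rot":[0,0,0],"claw":0.3},{"offset":[-35,9,1],"rot":[0,0,0],"claw":0.3},{"offset":[-30,7,1],"rot":[0,0,0],"claw":0.3},{"offset":[-23,6,1],"rot":[0,0,0],"claw":0.3},{"offset":[-11,2,1],"rot":[0,0,0],"claw":0.3}]';  python3 -m handwheel '[{"offset":[0,0,0],"rot":[0,0,0],"claw":0.3},{"offset":[0,0,0],"rot":[0,0,0],"claw":0.3}]'; python3 - <<'E'
from h import *
f=imaging.grab_frame("scene"); cv2.imwrite("pics/s2.png",f["color"][150:330,240:480,::-1].repeat(3,0).repeat(3,1))
E
```

```text
clock: 11.0
position: [0.5471, 0.0004, 0.1472]
tool_rot: [-3.14, 0.001, 1.53]
force: [-0.9, -0.5, 0.6]
grip_width: 0.0556
clock: 11.2
position: [0.5473, 0.0044, 0.1477]
tool_rot: [-3.141, -0.0, 1.534]
force: [-0.2, 0.6, -0.5]
grip_width: 0.0556
```

View pics/s2.png

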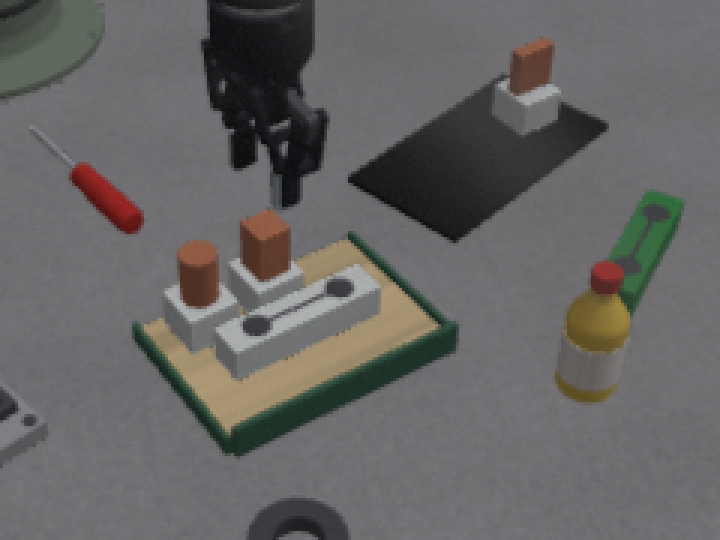

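The blade stands upright on the mat (530,100 in the crop) and the rest is undisturbed. Next is the square block.

```bash
python3 -m handwheel '[{"offset":[0,0.8,12],"rot":[0,0,0],"claw":0.3},{"offset":[0,0,24],"rot":[0,0,0],"claw":0.2},{"offset":[0,0,24],"rot":[0,0,0],"claw":0.2},{"offset":[0,0,12],"rot":[0,0,0],"claw":0.2},{"offset":[0,0,3],"rot":[0,0,0],"claw":0.2},{"offset":[0,0,0],"rot":[0,0,0],"claw":0.2},{"offset":[0,0,0],"rot":[0,0,0],"claw":0.2}]' 40
```

```text
clock: 11.95
position: [0.549, 0.0037, 0.0738]
tool_rot: [3.141, -0.0, 1.533]
force: [-0.1, 0.2, -0.0]
grip_width: 0.0514
```

```bash
python3 -m handwheel '[{"offset":[0.6,-0.6,1.2],"rot":[0,0,0],"claw":0.2},{"offset":[0,0,0],"rot":[0,0,0],"claw":0.2},{"offset":[0,0,0],"rot":[0,0,0],"claw":0}]' 40;  python3 -m handwheel '[{"offset":[0,0,0],"rot":[0,0,0],"claw":-0.2},{"offset":[0,0,0],"rot":[0,0,0],"claw":-0.4},{"offset":[0,0,0],"rot":[0,0,0],"claw":-0.7},{"offset":[0,0,0],"rot":[0,0,0],"claw":-1},{"offset":[0,0,0],"rot":[0,0,0],"claw":-1}]' 40
```

```text
clock: 12.25
position: [0.5481, 0.0043, 0.0722]
tool_rot: [3.141, -0.0, 1.533]
force: [0.2, 0.1, 0.3]
grip_width: 0.0428
clock: 12.75
position: [0.548, 0.0042, 0.0721]
tool_rot: [3.141, -0.0, 1.533]
force: [-1.8, 0.6, 5.8]
grip_width: 0.0299
```

```bash
python3 -m handwheel '[{"offset":[0,0,-6],"rot":[0,0,0],"claw":-1},{"offset":[0,0,-14],"rot":[0,0,0],"claw":-1},{"offset":[0,0,-22],"rot":[0,0,0],"claw":-1},{"offset":[0,0,-26],"rot":[0,0,0],"claw":-1},{"offset":[0,0,-22],"rot":[0,0,0],"claw":-1},{"offset":[0,0,-8],"rot":[0,0,0],"claw":-1}]' 60; python3 -c "
from h import *
plan(488,295,160,87.8,10)"
```

```text
clock: 13.35
position: [0.5487, 0.0042, 0.1725]
tool_rot: [3.139, -0.0, 1.533]
force: [0.6, -0.0, -5.3]
grip_width: 0.0297
at [548.7   4.2 172.5] yaw 87.83 t 13.35 w 0.0297
([13, -3, 1], [0.0, -0.0, 0.0])
([24, -6, 1], [0.0, -0.0, 0.0])
([32, -8, 1], [0.0, -0.0, 0.0])
([36, -9, 2], [0.0, -0.0, 0.0])
([39, -10, 2], [0.0, -0.0, 0.0])
([39, -10, 2], [0.0, -0.0, 0.0])
([36, -9, 2], [0.0, -0.0, 0.0])
([32, -8, 1], [0.0, -0.0, 0.0])
([24, -6, 1], [0.0, -0.0, 0.0])
([13, -3, -1], [0.0, -0.0, 0.0])
```

```bash
python3 -m handwheel '[{"offset":[13,-3,0],"rot":[0,0,0],"claw":-1},{"offset":[24,-6,1],"rot":[0,0,0],"claw":-1},{"offset":[32,-8,1],"rot":[0,0,0],"claw":-1},{"offset":[36,-9,2],"rot":[0,0,0],"claw":-1},{"offset":[39,-10,2],"rot":[0,0,0],"claw":-1},{"offset":[39,-10,5],"rot":[0,0,0],"claw":-1},{"offset":[36,-9,10],"rot":[0,0,0],"claw":-1},{"offset":[32,-8,12],"rot":[0,0,0],"claw":-1},{"offset":[24,-6,14],"rot":[0,0,0],"claw":-1},{"offset":[13,-3,14],"rot":[0,0,0],"claw":-1},{"offset":[0,0,10],"rot":[0,0,0],"claw":-1},{"offset":[0,0,2],"rot":[0,0,0],"claw":-1}]'; python3 -m handwheel '[{"offset":[0,0,0],"rot":[0,0,0],"claw":-1},{"offset":[0,0,0],"rot":[0,0,0],"claw":-1}]'
```

```text
clock: 14.55
position: [0.4863, 0.2935, 0.0953]
tool_rot: [-3.14, 0.002, 1.533]
force: [0.9, -1.0, -4.2]
grip_width: 0.0295
clock: 14.75
position: [0.4875, 0.2937, 0.0974]
tool_rot: [3.141, -0.0, 1.531]
force: [1.2, 0.2, -4.9]
grip_width: 0.0294
```

```bash
python3 -m handwheel '[{"offset":[0,0,8],"rot":[0,0,0],"claw":-1},{"offset":[0,0,12],"rot":[0,0,0],"claw":-1},{"offset":[0,0,6],"rot":[0,0,0],"claw":-1},{"offset":[0,0,2],"rot":[0,0,0],"claw":-1},{"offset":[0,0,0.6],"rot":[0,0,0],"claw":-1},{"offset":[0,0,0],"rot":[0,0,0],"claw":-1},{"offset":[0,0,0.5],"rot":[0,0,0],"claw":-1},{"offset":[0,0,0],"rot":[0,0,0],"claw":-1},{"offset":[0,0,0],"rot":[0,0,0],"claw":-1}]'
```

```text
clock: 15.65
position: [0.4867, 0.2946, 0.0682]
tool_rot: [-3.141, 0.0, 1.533]
force: [-5.5, -2.9, 11.0]
grip_width: 0.0295
```

Contact. Release and go to the round block.

```bash
python3 -m handwheel '[{"offset":[0,0,-0.3],"rot":[0,0,0],"claw":-0.3},{"offset":[0,0,0],"rot":[0,0,0],"claw":0},{"offset":[0,0,0],"rot":[0,0,0],"claw":0.2},{"offset":[0,0,-8],"rot":[0,0,0],"claw":0.3},{"offset":[0,0,-20],"rot":[0,0,0],"claw":0.3},{"offset":[0,0,-30],"rot":[0,0,0],"claw":0.3},{"offset":[0,0,-25],"rot":[0,0,0],"claw":0.3},{"offset":[0,0,-8],"rot":[0,0,0],"claw":0.3}]'; python3 -c "
from h import *
plan(546.0,-58.8,148,87.8,12)"
```

```text
clock: 16.45
position: [0.4879, 0.2952, 0.162]
tool_rot: [3.139, -0.002, 1.533]
force: [0.6, 0.3, 0.1]
grip_width: 0.0554
at [487.9 295.2 162. ] yaw 87.83 t 16.45 w 0.0554
([-12, 2, 0], [0.0, -0.0, 0.0])
([-22, 5, 1], [0.0, -0.0, 0.0])
([-30, 6, 1], [0.0, -0.0, 0.0])
([-35, 7, 1], [0.0, -0.0, 0.0])
([-38, 8, 1], [0.0, -0.0, 0.0])
([-40, 8, 2], [0.0, -0.0, 0.0])
([-40, 8, 2], [0.0, -0.0, 0.0])
([-38, 8, 1], [0.0, -0.0, 0.0])
([-35, 7, 1], [0.0, -0.0, 0.0])
([-30, 6, 1], [0.0, -0.0, 0.0])
([-22, 5, 1], [0.0, -0.0, 0.0])
([-10, 1, 1], [0.0, -0.0, 0.0])
```

```bash
python3 -m handwheel '[{"offset":[-12,2,0],"rot":[0,0,0],"claw":0.3},{"offset":[-22,5,1],"rot":[0,0,0],"claw":0.3},{"offset":[-30,6,1],"rot":[0,0,0],"claw":0.3},{"offset":[-35,7,1],"rot":[0,0,0],"claw":0.3},{"offset":[-38,8,1],"rot":[0,0,0],"claw":0.3},{"offset":[-40,8,2],"rot":[0,0,0],"claw":0.3},{"offset":[-40,8,2],"rot":[0,0,0],"claw":0.3},{"offset":[-38,8,1],"rot":[0,0,0],"claw":0.3},{"offset":[-35,7,1],"rot":[0,0,0],"claw":0.3},{"offset":[-30,6,1],"rot":[0,0,0],"claw":0.3},{"offset":[-22,5,1],"rot":[0,0,0],"claw":0.3},{"offset":[-10,1,1],"rot":[0,0,0],"claw":0.3}]';  python3 -m handwheel '[{"offset":[0,0,0],"rot":[0,0,0],"claw":0.3},{"offset":[0,0,0],"rot":[0,0,0],"claw":0.3}]'
```

```text
clock: 17.65
position: [0.5438, -0.0628, 0.1452]
tool_rot: [-3.14, 0.001, 1.53]
force: [-0.5, -0.2, 0.2]
grip_width: 0.0553
clock: 17.85
position: [0.5441, -0.0589, 0.1456]
tool_rot: [-3.141, -0.0, 1.534]
force: [0.1, 0.5, 1.0]
grip_width: 0.0557
```

```bash
python3 -m handwheel '[{"offset":[0.5,1,12],"rot":[0,0,0],"claw":0.3},{"offset":[0,0,24],"rot":[0,0,0],"claw":0.2},{"offset":[0,0,24],"rot":[0,0,0],"claw":0.2},{"offset":[0,0,11],"rot":[0,0,0],"claw":0.2},{"offset":[0,0,3],"rot":[0,0,0],"claw":0.2},{"offset":[0,0,0],"rot":[0,0,0],"claw":0.2},{"offset":[0,0,0],"rot":[0,0,0],"claw":0.2}]' 40
```

```text
clock: 18.55
position: [0.546, -0.0591, 0.0728]
tool_rot: [3.141, -0.0, 1.533]
force: [-0.2, -0.1, -0.8]
grip_width: 0.0513
```

```bash
python3 -m handwheel '[{"offset":[0.3,0,0.4],"rot":[0,0,0],"claw":0.1},{"offset":[0,0,0],"rot":[0,0,0],"claw":0},{"offset":[0,0,0],"rot":[0,0,0],"claw":-0.15},{"offset":[0,0,0],"rot":[0,0,0],"claw":-0.3},{"offset":[0,0,0],"rot":[0,0,0],"claw":-0.7},{"offset":[0,0,0],"rot":[0,0,0],"claw":-1},{"offset":[0,0,0],"rot":[0,0,0],"claw":-1}]' 40
python3 -m handwheel '[{"offset":[0,0,-6],"rot":[0,0,0],"claw":-1},{"offset":[0,0,-14],"rot":[0,0,0],"claw":-1},{"offset":[0,0,-22],"rot":[0,0,0],"claw":-1},{"offset":[0,0,-26],"rot":[0,0,0],"claw":-1},{"offset":[0,0,-22],"rot":[0,0,0],"claw":-1},{"offset":[0,0,-8],"rot":[0,0,0],"claw":-1}]' 70; python3 -c "
from h import *
plan(501,226,160,87.8,10)"
```

```text
clock: 19.25
position: [0.5457, -0.059, 0.0721]
tool_rot: [3.141, -0.0, 1.533]
force: [-1.8, 1.3, 5.9]
grip_width: 0.0309
clock: 19.85
position: [0.5463, -0.0591, 0.1723]
tool_rot: [3.139, -0.0, 1.533]
force: [0.2, 0.0, -6.3]
grip_width: 0.0306
at [546.3 -59.1 172.3] yaw 87.83 t 19.85 w 0.0306
([13, -2, 1], [0.0, -0.0, 0.0])
([24, -5, 1], [0.0, -0.0, 0.0])
([31, -6, 1], [0.0, -0.0, 0.0])
([36, -7, 2], [0.0, -0.0, 0.0])
([38, -8, 2], [0.0, -0.0, 0.0])
([38, -8, 2], [0.0, -0.0, 0.0])
([36, -7, 2], [0.0, -0.0, 0.0])
([31, -6, 1], [0.0, -0.0, 0.0])
([24, -5, 1], [0.0, -0.0, 0.0])
([12, -2, -1], [0.0, -0.0, 0.0])
```

```bash
python3 -m handwheel '[{"offset":[13,-2,0],"rot":[0,0,0],"claw":-1},{"offset":[24,-5,1],"rot":[0,0,0],"claw":-1},{"offset":[31,-6,1],"rot":[0,0,0],"claw":-1},{"offset":[36,-7,2],"rot":[0,0,0],"claw":-1},{"offset":[38,-8,2],"rot":[0,0,0],"claw":-1},{"offset":[38,-8,5],"rot":[0,0,0],"claw":-1},{"offset":[36,-7,10],"rot":[0,0,0],"claw":-1},{"offset":[31,-6,12],"rot":[0,0,0],"claw":-1},{"offset":[24,-5,14],"rot":[0,0,0],"claw":-1},{"offset":[12,-2,14],"rot":[0,0,0],"claw":-1},{"offset":[0,0,10],"rot":[0,0,0],"claw":-1},{"offset":[0,0,2],"rot":[0,0,0],"claw":-1}]'; python3 -m handwheel '[{"offset":[0,0,0],"rot":[0,0,0],"claw":-1},{"offset":[0,0,0],"rot":[0,0,0],"claw":-1}]'
```

```text
clock: 21.05
position: [0.4995, 0.225, 0.0951]
tool_rot: [-3.14, 0.002, 1.533]
force: [-0.6, -1.5, -5.0]
grip_width: 0.0306
clock: 21.25
position: [0.5008, 0.225, 0.0971]
tool_rot: [3.141, 0.0, 1.531]
force: [0.2, -0.3, -4.5]
grip_width: 0.0306
```

```bash
python3 -m handwheel '[{"offset":[0,0,8],"rot":[0,0,0],"claw":-1},{"offset":[0,0,12],"rot":[0,0,0],"claw":-1},{"offset":[0,0,6],"rot":[0,0,0],"claw":-1},{"offset":[0,0,2],"rot":[0,0,0],"claw":-1},{"offset":[0,0,0.6],"rot":[0,0,0],"claw":-1},{"offset":[0,0,0],"rot":[0,0,0],"claw":-1},{"offset":[0,0,0.4],"rot":[0,0,0],"claw":-1},{"offset":[0,0,0],"rot":[0,0,0],"claw":-1},{"offset":[0,0,0],"rot":[0,0,0],"claw":-1}]'
```

```text
clock: 22.15
position: [0.4998, 0.2257, 0.0682]
tool_rot: [-3.14, 0.0, 1.533]
force: [-8.2, -3.5, 17.0]
grip_width: 0.0308
```

```bash
python3 -m handwheel '[{"offset":[0,0,-0.3],"rot":[0,0,0],"claw":-0.3},{"offset":[0,0,0],"rot":[0,0,0],"claw":0},{"offset":[0,0,0],"rot":[0,0,0],"claw":0.2},{"offset":[0,0,-8],"rot":[0,0,0],"claw":0.3},{"offset":[0,0,-20],"rot":[0,0,0],"claw":0.3},{"offset":[0,0,-30],"rot":[0,0,0],"claw":0.4},{"offset":[0,0,-25],"rot":[0,0,0],"claw":0.4},{"offset":[0,0,-8],"rot":[0,0,0],"claw":0.4}]'; python3 - <<'E'
from h import *
plan(598.7,1.1,130,88,9)
f=imaging.grab_frame("top"); W=cloud(f)
X,Y,Z=W[...,0],W[...,1],W[...,2]
m=(X>.577)&(X<.63)&(Y>-.09)&(Y<.09)&(Z>.038)&(Z<.05); print("ins",rect(W[m]),m.sum())
cv2.imwrite("pics/t3.png",f["color"][:,:,::-1])
f=imaging.grab_frame("scene"); cv2.imwrite("pics/s3.png",f["color"][150:330,240:480,::-1].repeat(3,0).repeat(3,1))
E
```

```text
clock: 22.95
position: [0.5013, 0.2263, 0.1618]
tool_rot: [3.139, -0.002, 1.533]
force: [0.7, 0.5, -0.1]
grip_width: 0.0599
at [501.3 226.3 161.8] yaw 87.83 t 22.95 w 0.0599
([-12, 6, 2], [0.0, -0.0, -0.0])
([-22, 10, 3], [0.0, -0.0, -0.0])
([-28, 14, 4], [0.0, -0.0, -0.0])
([-32, 15, 5], [0.0, -0.0, -0.0])
([-33, 16, 5], [0.0, -0.0, -0.0])
([-32, 15, 5], [0.0, -0.0, -0.0])
([-28, 14, 4], [0.0, -0.0, -0.0])
([-22, 10, 3], [0.0, -0.0, -0.0])
([-12, 6, 1], [0.0, -0.0, -0.0])
ins (array([598.7,   1.2]), array([139.8,  34.4]), 88.1) 1421
```

View pics/s3.png

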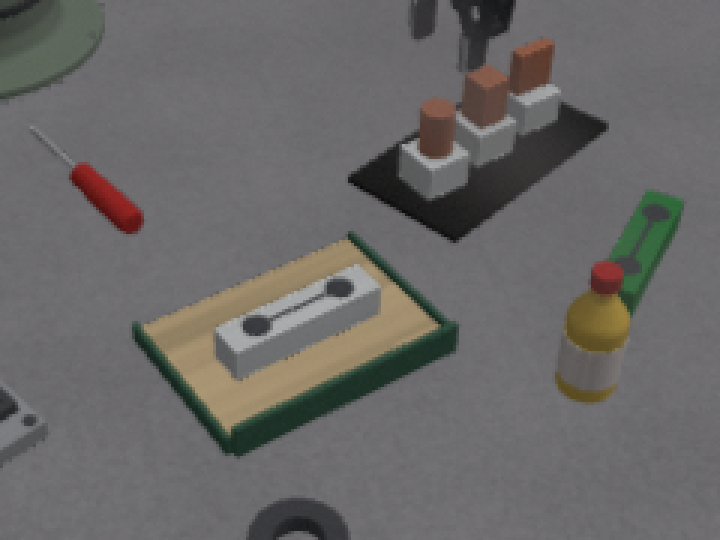

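All three blocks stand on the mat and the insert has not moved. Next is the insert.

```bash
python3 -m handwheel '[{"offset":[-12,6,0],"rot":[0,0,0],"claw":0.4},{"offset":[-22,10,1],"rot":[0,0,0],"claw":0.4},{"offset":[-28,14,4],"rot":[0,0,0],"claw":0.4},{"offset":[-32,15,5],"rot":[0,0,0],"claw":0.4},{"offset":[-33,16,5],"rot":[0,0,0],"claw":0.4},{"offset":[-32,15,5],"rot":[0,0,0],"claw":0.4},{"offset":[-28,14,4],"rot":[0,0,0],"claw":0.4},{"offset":[-22,10,4],"rot":[0,0,0],"claw":0.4},{"offset":[-12,6,4],"rot":[0,0,0],"claw":0.4},{"offset":[0,0,0],"rot":[0,0,0],"claw":0.4},{"offset":[0,0,0],"rot":[0,0,0],"claw":0.4}]'
```

```text
clock: 24.15
position: [0.5974, 0.0016, 0.1263]
tool_rot: [-3.14, -0.0, 1.533]
force: [0.3, -0.7, 0.6]
grip_width: 0.0595
```

```bash
python3 -m handwheel '[{"offset":[-0.5,1.2,12],"rot":[0,0,0],"claw":0.4},{"offset":[0,0,24],"rot":[0,0,0],"claw":0.35},{"offset":[0,0,24],"rot":[0,0,0],"claw":0.3},{"offset":[0,0,18],"rot":[0,0,0],"claw":0.3},{"offset":[0,0,8],"rot":[0,0,0],"claw":0.3},{"offset":[0,0,2],"rot":[0,0,0],"claw":0.3},{"offset":[0,0,0],"rot":[0,0,0],"claw":0.3},{"offset":[0,0,0],"rot":[0,0,0],"claw":0.3}]' 40
```

```text
clock: 24.95
position: [0.5995, 0.0007, 0.0398]
tool_rot: [3.14, -0.0, 1.533]
force: [0.3, -0.8, 0.1]
grip_width: 0.0556
```

```bash
python3 -m handwheel '[{"offset":[0.4,-0.5,3.5],"rot":[0,0,0],"claw":0.2},{"offset":[0,0,0],"rot":[0,0,0],"claw":0.1},{"offset":[0,0,0],"rot":[0,0,0],"claw":-0.05},{"offset":[0,0,0],"rot":[0,0,0],"claw":-0.2},{"offset":[0,0,0],"rot":[0,0,0],"claw":-0.6},{"offset":[0,0,0],"rot":[0,0,0],"claw":-1},{"offset":[0,0,0],"rot":[0,0,0],"claw":-1},{"offset":[0,0,0],"rot":[0,0,0],"claw":-1}]' 60
```

```text
clock: 25.75
position: [0.5985, 0.001, 0.0358]
tool_rot: [-3.142, -0.0, 1.533]
force: [-3.0, 1.3, 6.4]
grip_width: 0.0335
```

```bash
python3 -m handwheel '[{"offset":[0,0,-6],"rot":[0,0,0],"claw":-1},{"offset":[0,0,-14],"rot":[0,0,0],"claw":-1},{"offset":[0,0,-24],"rot":[0,0,0],"claw":-1},{"offset":[0,0,-24],"rot":[0,0,0],"claw":-1},{"offset":[0,0,-18],"rot":[0,0,0],"claw":-1},{"offset":[0,0,-6],"rot":[0,0,0],"claw":-1}]' 70; python3 -c "
from h import *
plan(528,-314.4,95,98.3,11)"
```

```text
clock: 26.35
position: [0.5995, 0.001, 0.1301]
tool_rot: [3.139, -0.0, 1.533]
force: [0.2, -0.1, -4.1]
grip_width: 0.0331
at [599.5   1.  130.1] yaw 87.83 t 26.35 w 0.0331
([-12, -2, 1], [0.0, -0.0, -1.0])
([-23, -5, 3], [0.0, -0.0, -1.0])
([-30, -7, 3], [0.0, -0.0, -1.0])
([-35, -8, 4], [0.0, -0.0, -1.0])
([-38, -10, 4], [0.0, -0.0, -1.0])
([-38, -11, 4], [0.0, -0.0, -1.0])
([-37, -11, 4], [0.0, -0.0, -1.0])
([-34, -11, 4], [0.0, -0.0, -1.0])
([-29, -10, 3], [0.0, -0.0, -1.0])
([-22, -8, 3], [0.0, -0.0, -1.0])
([-13, -4, 2], [0.0, -0.0, -1.0])
```

```bash
python3 -m handwheel '[{"offset":[-12,-2,0],"rot":[0,0,-1],"claw":-1},{"offset":[-23,-5,0],"rot":[0,0,-1],"claw":-1},{"offset":[-30,-7,1],"rot":[0,0,-1],"claw":-1},{"offset":[-35,-8,4],"rot":[0,0,-1],"claw":-1},{"offset":[-38,-10,4],"rot":[0,0,-1],"claw":-1},{"offset":[-38,-11,4],"rot":[0,0,-1],"claw":-1},{"offset":[-37,-11,4],"rot":[0,0,-1],"claw":-1},{"offset":[-34,-11,4],"rot":[0,0,-1],"claw":-1},{"offset":[-29,-10,4],"rot":[0,0,-1],"claw":-1},{"offset":[-22,-8,4],"rot":[0,0,-1],"claw":-1},{"offset":[-13,-4,4],"rot":[0,0,-0.5],"claw":-1},{"offset":[0,0,0],"rot":[0,0,0],"claw":-1}]'; python3 -m handwheel '[{"offset":[0,0,0],"rot":[0,0,0],"claw":-1},{"offset":[0,0,0],"rot":[0,0,0],"claw":-1}]'; python3 -c "
from h import *
plan(528,-314.4,60,98.3,4)"
```

```text
clock: 27.55
position: [0.5262, -0.3158, 0.0939]
tool_rot: [-3.141, 0.0, 1.714]
force: [-0.1, 0.9, -3.9]
grip_width: 0.033
clock: 27.75
position: [0.5278, -0.3128, 0.0945]
tool_rot: [3.141, -0.001, 1.718]
force: [-0.0, 1.4, -3.5]
grip_width: 0.0328
at [ 527.8 -312.8   94.5] yaw 98.42 t 27.75 w 0.0328
([0, 0, 9], [0.0, -0.0, 0.0])
([0, 0, 9], [0.0, -0.0, 0.0])
([0, 0, 9], [0.0, -0.0, 0.0])
([-2, 0, 8], [0.0, -0.0, 0.0])
```

```bash
python3 -m handwheel '[{"offset":[-1.5,0,10],"rot":[0,0,0],"claw":-1},{"offset":[0,0,18],"rot":[0,0,0],"claw":-1},{"offset":[0,0,9],"rot":[0,0,0],"claw":-1},{"offset":[0,0,0],"rot":[0,0,0],"claw":-1},{"offset":[0,0,0],"rot":[0,0,0],"claw":-1}]'; python3 - <<'E'
from h import *
plan(528,-314.4,42.5,98.4,4)
f=imaging.grab_frame("scene"); cv2.imwrite("pics/s4.png",f["color"][220:360,120:300,::-1].repeat(4,0).repeat(4,1))
E
```

```text
clock: 28.25
position: [0.5275, -0.3156, 0.0575]
tool_rot: [-3.141, -0.0, 1.716]
force: [-0.1, 0.0, -4.4]
grip_width: 0.0331
at [ 527.5 -315.6   57.5] yaw 98.35 t 28.25 w 0.0331
([0, 0, 4], [-0.0, -0.0, -0.0])
([0, 0, 4], [-0.0, -0.0, -0.0])
([0, 0, 4], [-0.0, -0.0, -0.0])
([1, 1, 3], [-0.0, -0.0, -0.0])
```

View pics/s4.png

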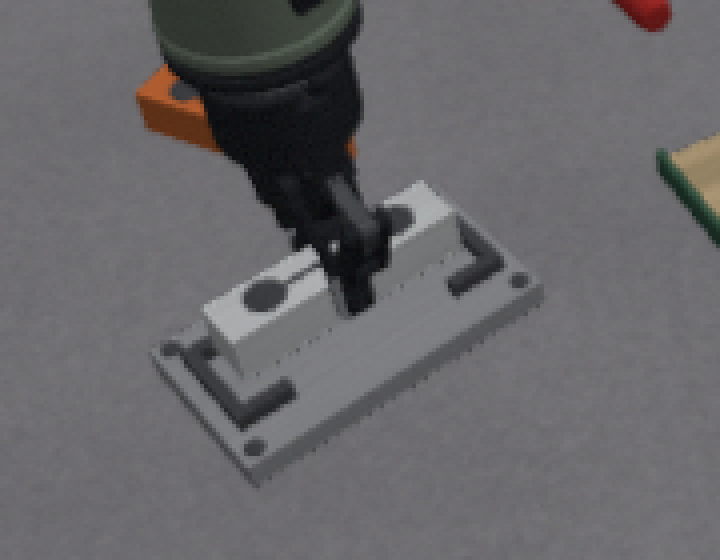

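Aligned above the pocket, so lower it.

```bash
python3 -m handwheel '[{"offset":[1,0.5,4],"rot":[0,0,0],"claw":-1},{"offset":[0,0,6],"rot":[0,0,0],"claw":-1},{"offset":[0,0,4],"rot":[0,0,0],"claw":-1},{"offset":[0,0,1],"rot":[0,0,0],"claw":-1},{"offset":[0,0,0],"rot":[0,0,0],"claw":-1},{"offset":[0,0,0],"rot":[0,0,0],"claw":-1}]';python3 -m handwheel '[{"offset":[0,0,0.6],"rot":[0,0,0],"claw":-1},{"offset":[0,0,0],"rot":[0,0,0],"claw":-1},{"offset":[0,0,0.3],"rot":[0,0,0],"claw":-1},{"offset":[0,0,0],"rot":[0,0,0],"claw":-1}]'
```

```text
clock: 28.9
position: [0.5278, -0.3148, 0.0426]
tool_rot: [3.141, 0.0, 1.716]
force: [0.4, 0.1, -3.5]
grip_width: 0.033
clock: 29.3
position: [0.5278, -0.3147, 0.0419]
tool_rot: [3.141, 0.0, 1.716]
force: [-1.9, 2.1, 3.1]
grip_width: 0.0328
```

```bash
python3 -m handwheel '[{"offset":[0,0,0],"rot":[0,0,0],"claw":-0.3},{"offset":[0,0,0],"rot":[0,0,0],"claw":0},{"offset":[0,0,0],"rot":[0,0,0],"claw":0.2},{"offset":[0,0,-6],"rot":[0,0,0],"claw":0.3},{"offset":[0,0,-20],"rot":[0,0,0],"claw":0.3},{"offset":[0,0,-35],"rot":[0,0,0],"claw":0.3},{"offset":[0,0,-40],"rot":[0,0,0],"claw":0.3},{"offset":[0,0,-30],"rot":[0,0,0],"claw":0.3}]'; python3 - <<'E'
from h import *
plan(500,226,160,87.8,15)
f=imaging.grab_frame("scene"); cv2.imwrite("pics/s5.png",f["color"][220:360,120:300,::-1].repeat(4,0).repeat(4,1))
E
```

```text
clock: 30.1
position: [0.528, -0.315, 0.1754]
tool_rot: [3.14, 0.001, 1.716]
force: [0.2, -0.2, 0.5]
grip_width: 0.0554
at [ 528.  -315.   175.4] yaw 98.32 t 30.1 w 0.0554
([13, 1, 0], [0.0, 0.0, 0.7])
([24, 2, 1], [0.0, 0.0, 0.7])
([32, 2, 1], [0.0, 0.0, 0.7])
([39, 2, 1], [0.0, 0.0, 0.7])
([43, 2, 1], [0.0, 0.0, 0.7])
([47, 2, 1], [0.0, 0.0, 0.7])
([48, 1, 1], [0.0, 0.0, 0.7])
([49, 0, 1], [0.0, 0.0, 0.7])
([48, 0, 1], [0.0, 0.0, 0.7])
([47, -1, 1], [0.0, 0.0, 0.7])
([43, -1, 1], [0.0, 0.0, 0.7])
([39, -2, 1], [0.0, 0.0, 0.7])
([32, -2, 1], [0.0, 0.0, 0.7])
([24, -2, 1], [0.0, 0.0, 0.7])
([13, 0, 2], [0.0, 0.0, 0.7])
```

View pics/s5.png

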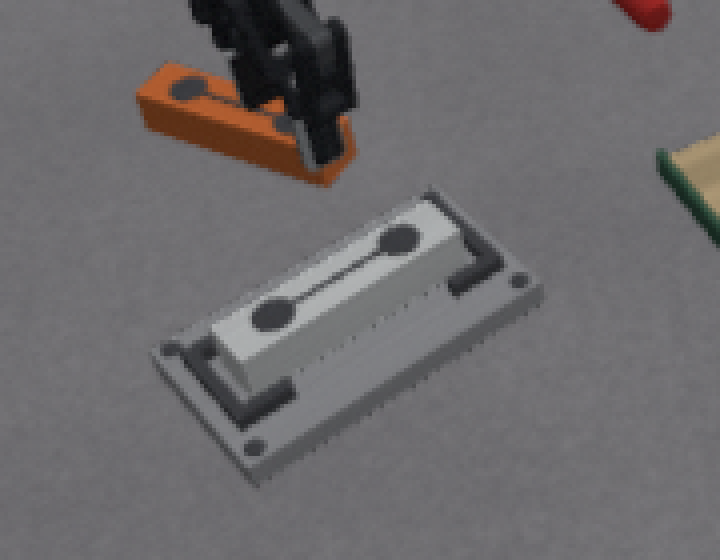

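The insert lies flat between the stops. Return to the mat for the round block and check the plate from above once clear.

```bash
python3 -m handwheel '[{"offset":[13,1,0],"rot":[0,0,0.7],"claw":0.3},{"offset":[24,2,1],"rot":[0,0,0.7],"claw":0.3},{"offset":[32,2,1],"rot":[0,0,0.7],"claw":0.3},{"offset":[39,2,1],"rot":[0,0,0.7],"claw":0.3},{"offset":[43,2,1],"rot":[0,0,0.7],"claw":0.3},{"offset":[47,2,1],"rot":[0,0,0.7],"claw":0.3},{"offset":[48,1,1],"rot":[0,0,0.7],"claw":0.3},{"offset":[49,0,1],"rot":[0,0,0.7],"claw":0.3},{"offset":[48,0,1],"rot":[0,0,0.7],"claw":0.3},{"offset":[47,-1,1],"rot":[0,0,0.7],"claw":0.3},{"offset":[43,-1,1],"rot":[0,0,0.7],"claw":0.3},{"offset":[39,-2,1],"rot":[0,0,0.7],"claw":0.3}]'; python3 -m handwheel '[{"offset":[32,-2,1],"rot":[0,0,0.7],"claw":0.3},{"offset":[24,-2,1],"rot":[0,0,0.7],"claw":0.3},{"offset":[13,0,2],"rot":[0,0,0.7],"claw":0.3},{"offset":[0,0,0],"rot":[0,0,0],"claw":0.3},{"offset":[0,0,0],"rot":[0,0,0],"claw":0.3}]'
python3 - <<'E'
from h import *
plan(500,225.7,75,87.83,4)
f=imaging.grab_frame("top"); W=cloud(f)
X,Y,Z=W[...,0],W[...,1],W[...,2]
m=(X>.46)&(X<.6)&(Y>-.42)&(Y<-.21)&(Z>.04)&(Z<.06); print("ins",rect(W[m]),np.percentile(Z[m],[2,50,98]))
E
```

```text
clock: 31.35
position: [0.5011, 0.1597, 0.1609]
tool_rot: [-3.14, 0.0, 1.57]
force: [1.8, 0.7, 0.6]
grip_width: 0.0552
clock: 31.85
position: [0.499, 0.2249, 0.1573]
tool_rot: [-3.141, 0.001, 1.533]
force: [0.7, -0.6, 0.1]
grip_width: 0.0556
at [499.  224.9 157.3] yaw 87.81 t 31.85 w 0.0556
([0, 0, 21], [-0.0, 0.0, -0.0])
([0, 0, 21], [-0.0, 0.0, -0.0])
([0, 0, 21], [-0.0, 0.0, -0.0])
([1, 1, 19], [-0.0, 0.0, -0.0])
ins (array([ 528.4, -314. ]), array([ 34.1, 141. ]), 8.6) [0.04801977 0.05149253 0.05422582]
```

```bash
python3 -m handwheel '[{"offset":[0.8,0.6,12],"rot":[0,0,0],"claw":0.3},{"offset":[0,0,26],"rot":[0,0,0],"claw":0.2},{"offset":[0,0,26],"rot":[0,0,0],"claw":0.2},{"offset":[0,0,15],"rot":[0,0,0],"claw":0.2},{"offset":[0,0,6],"rot":[0,0,0],"claw":0.2},{"offset":[0,0,2],"rot":[0,0,0],"claw":0.2},{"offset":[0,0,0],"rot":[0,0,0],"claw":0.2},{"offset":[0,0,0],"rot":[0,0,0],"claw":0.2}]' 40
```

```text
clock: 32.7
position: [0.5002, 0.2269, 0.0713]
tool_rot: [3.141, -0.001, 1.533]
force: [0.4, -0.6, 1.0]
grip_width: 0.0512
```

```bash
python3 -m handwheel '[{"offset":[-1.2,-0.3,2.5],"rot":[0,0,0],"claw":0.1},{"offset":[0,0,0],"rot":[0,0,0],"claw":0},{"offset":[0,0,0],"rot":[0,0,0],"claw":0}]' 40
```

```text
clock: 33.0
position: [0.4995, 0.2257, 0.0683]
tool_rot: [3.141, -0.0, 1.533]
force: [-0.1, -0.1, 0.6]
grip_width: 0.0429
```

```bash
python3 -m handwheel '[{"offset":[0,0.2,0],"rot":[0,0,0],"claw":-0.15},{"offset":[0,0,0],"rot":[0,0,0],"claw":-0.3},{"offset":[0,0,0],"rot":[0,0,0],"claw":-0.7},{"offset":[0,0,0],"rot":[0,0,0],"claw":-1},{"offset":[0,0,0],"rot":[0,0,0],"claw":-1}]' 40
python3 -m handwheel '[{"offset":[0,0,-6],"rot":[0,0,0],"claw":-1},{"offset":[0,0,-14],"rot":[0,0,0],"claw":-1},{"offset":[0,0,-22],"rot":[0,0,0],"claw":-1},{"offset":[0,0,-26],"rot":[0,0,0],"claw":-1},{"offset":[0,0,-26],"rot":[0,0,0],"claw":-1},{"offset":[0,0,-8],"rot":[0,0,0],"claw":-1}]' 70; python3 -c "
from h import *
plan(545.7,-59,120,87.83,10)"
```

```text
clock: 33.5
position: [0.4997, 0.2257, 0.0683]
tool_rot: [3.142, -0.0, 1.533]
force: [-2.0, -1.0, 6.3]
grip_width: 0.0311
clock: 34.1
position: [0.5005, 0.226, 0.1731]
tool_rot: [3.139, -0.002, 1.533]
force: [0.9, -0.4, -4.6]
grip_width: 0.0307
at [500.5 226.  173.1] yaw 87.83 t 34.1 w 0.0307
([-13, 2, 2], [0.0, -0.0, 0.0])
([-24, 5, 4], [0.0, -0.0, 0.0])
([-31, 6, 6], [0.0, -0.0, 0.0])
([-36, 7, 7], [0.0, -0.0, 0.0])
([-38, 8, 7], [0.0, -0.0, 0.0])
([-38, 8, 7], [0.0, -0.0, 0.0])
([-36, 7, 7], [0.0, -0.0, 0.0])
([-31, 6, 6], [0.0, -0.0, 0.0])
([-24, 5, 4], [0.0, -0.0, 0.0])
([-12, 2, 3], [0.0, -0.0, 0.0])
```

```bash
python3 -m handwheel '[{"offset":[-13,2,0],"rot":[0,0,0],"claw":-1},{"offset":[-24,5,0],"rot":[0,0,0],"claw":-1},{"offset":[-31,6,0],"rot":[0,0,0],"claw":-1},{"offset":[-36,7,4],"rot":[0,0,0],"claw":-1},{"offset":[-38,8,8],"rot":[0,0,0],"claw":-1},{"offset":[-38,8,10],"rot":[0,0,0],"claw":-1},{"offset":[-36,7,10],"rot":[0,0,0],"claw":-1},{"offset":[-31,6,12],"rot":[0,0,0],"claw":-1},{"offset":[-24,5,12],"rot":[0,0,0],"claw":-1},{"offset":[-12,2,12],"rot":[0,0,0],"claw":-1},{"offset":[0,0,4],"rot":[0,0,0],"claw":-1},{"offset":[0,0,0],"rot":[0,0,0],"claw":-1}]'; python3 -m handwheel '[{"offset":[0,0,0],"rot":[0,0,0],"claw":-1},{"offset":[0,0,0],"rot":[0,0,0],"claw":-1}]'
```

```text
clock: 35.3
position: [0.5442, -0.0588, 0.097]
tool_rot: [-3.14, -0.0, 1.533]
force: [0.3, 1.0, -5.0]
grip_width: 0.0306
clock: 35.5
position: [0.5451, -0.0582, 0.0985]
tool_rot: [3.141, -0.0, 1.535]
force: [-0.6, 0.1, -4.6]
grip_width: 0.0309
```

Target is z 72.1, so down 23 first, holding above the board.

```bash
python3 -m handwheel '[{"offset":[-0.5,0.3,8],"rot":[0,0,0],"claw":-1},{"offset":[0,0,9],"rot":[0,0,0],"claw":-1},{"offset":[0,0,5],"rot":[0,0,0],"claw":-1},{"offset":[0,0,1],"rot":[0,0,0],"claw":-1},{"offset":[0,0,0],"rot":[0,0,0],"claw":-1},{"offset":[0,0,0],"rot":[0,0,0],"claw":-1}]'
```

```text
clock: 36.1
position: [0.5453, -0.0598, 0.0752]
tool_rot: [3.141, 0.0, 1.533]
force: [0.3, 0.9, -4.4]
grip_width: 0.0306
```

```bash
python3 -m handwheel '[{"offset":[0.8,0.4,1],"rot":[0,0,0],"claw":-1},{"offset":[0,0,1],"rot":[0,0,0],"claw":-1},{"offset":[0,0,0.4],"rot":[0,0,0],"claw":-1},{"offset":[0,0,0],"rot":[0,0,0],"claw":-1},{"offset":[0,0,0],"rot":[0,0,0],"claw":-1}]'
```

```text
clock: 36.6
position: [0.5457, -0.059, 0.0727]
tool_rot: [-3.142, 0.0, 1.533]
force: [-0.0, 0.5, -5.3]
grip_width: 0.0306
```

```bash
python3 -m handwheel '[{"offset":[0,0,0.5],"rot":[0,0,0],"claw":-1},{"offset":[0,0,0],"rot":[0,0,0],"claw":-1},{"offset":[0,0,0.3],"rot":[0,0,0],"claw":-1},{"offset":[0,0,0],"rot":[0,0,0],"claw":-1},{"offset":[0,0,0],"rot":[0,0,0],"claw":-1}]'
```

```text
clock: 37.1
position: [0.5458, -0.059, 0.0724]
tool_rot: [3.141, -0.0, 1.533]
force: [-5.3, -0.0, 9.2]
grip_width: 0.0306
```

Contact at the original pose. Release and go for the square.

```bash
python3 -m handwheel '[{"offset":[0,0,-0.2],"rot":[0,0,0],"claw":-0.3},{"offset":[0,0,0],"rot":[0,0,0],"claw":0},{"offset":[0,0,0],"rot":[0,0,0],"claw":0.2},{"offset":[0,0,-8],"rot":[0,0,0],"claw":0.3},{"offset":[0,0,-20],"rot":[0,0,0],"claw":0.3},{"offset":[0,0,-30],"rot":[0,0,0],"claw":0.3},{"offset":[0,0,-25],"rot":[0,0,0],"claw":0.3},{"offset":[0,0,-8],"rot":[0,0,0],"claw":0.3}]'; python3 - <<'E'
from h import *
plan(486.8,294.6,148,87.83,12)
E
```

```text
clock: 37.9
position: [0.5467, -0.0592, 0.1659]
tool_rot: [3.138, -0.0, 1.533]
force: [1.2, -0.1, -1.6]
grip_width: 0.055
at [546.7 -59.2 165.9] yaw 87.83 t 37.9 w 0.055
([12, -2, 1], [0.0, -0.0, -0.0])
([22, -5, 1], [0.0, -0.0, -0.0])
([30, -6, 1], [0.0, -0.0, -0.0])
([35, -7, 2], [0.0, -0.0, -0.0])
([38, -8, 2], [0.0, -0.0, -0.0])
([40, -8, 2], [0.0, -0.0, -0.0])
([40, -8, 2], [0.0, -0.0, -0.0])
([38, -8, 2], [0.0, -0.0, -0.0])
([35, -7, 2], [0.0, -0.0, -0.0])
([30, -6, 1], [0.0, -0.0, -0.0])
([22, -5, 1], [0.0, -0.0, -0.0])
([9, -3, 1], [0.0, -0.0, -0.0])
```

```bash
python3 -m handwheel '[{"offset":[12,-2,0],"rot":[0,0,0],"claw":0.3},{"offset":[22,-5,1],"rot":[0,0,0],"claw":0.3},{"offset":[30,-6,1],"rot":[0,0,0],"claw":0.3},{"offset":[35,-7,2],"rot":[0,0,0],"claw":0.3},{"offset":[38,-8,2],"rot":[0,0,0],"claw":0.3},{"offset":[40,-8,2],"rot":[0,0,0],"claw":0.3},{"offset":[40,-8,2],"rot":[0,0,0],"claw":0.3},{"offset":[38,-8,2],"rot":[0,0,0],"claw":0.3},{"offset":[35,-7,2],"rot":[0,0,0],"claw":0.3},{"offset":[30,-6,1],"rot":[0,0,0],"claw":0.3},{"offset":[22,-5,1],"rot":[0,0,0],"claw":0.3},{"offset":[9,-3,1],"rot":[0,0,0],"claw":0.3}]';  python3 -m handwheel '[{"offset":[0,0,0],"rot":[0,0,0],"claw":0.3},{"offset":[0,0,0],"rot":[0,0,0],"claw":0.3}]'
python3 - <<'E'
from h import *
f=imaging.grab_frame("top"); np.save("r1.npy",cloud(f)); W=cloud(f); X,Y,Z=W[...,0],W[...,1],W[...,2]
def sel(x,y,z): return (X>x[0])&(X<x[1])&(Y>y[0])&(Y<y[1])&(Z>z[0])&(Z<z[1])
y=-.059
m=sel((.515,.58),(y-.03,y+.03),(.085,.11)); b=sel((.515,.579),(y-.03,y+.03),(.042,.056)); print(rect(W[m]),rect(W[b]))
E
```

```text
clock: 39.1
position: [0.4841, 0.2974, 0.1448]
tool_rot: [-3.14, 0.0, 1.536]
force: [0.3, -0.8, 0.6]
grip_width: 0.0557
clock: 39.3
position: [0.4858, 0.2934, 0.1457]
tool_rot: [-3.141, 0.001, 1.532]
force: [0.9, -0.5, 0.8]
grip_width: 0.0559
(array([546. , -58.6]), array([29.8, 30.8]), 64.7) (array([546.1, -58.6]), array([45.9, 45.8]), 88.3)
```

The round block is back to within 0.3 mm and 0.2°. On to the square.

```bash
python3 -m handwheel '[{"offset":[0.2,0.6,12],"rot":[0,0,0],"claw":0.3},{"offset":[0,0,24],"rot":[0,0,0],"claw":0.2},{"offset":[0,0,22],"rot":[0,0,0],"claw":0.2},{"offset":[0,0,12],"rot":[0,0,0],"claw":0.2},{"offset":[0,0,4],"rot":[0,0,0],"claw":0.2},{"offset":[0,0,0],"rot":[0,0,0],"claw":0.2},{"offset":[0,0,0],"rot":[0,0,0],"claw":0.2},{"offset":[0,0,0],"rot":[0,0,0],"claw":0.2}]' 40
```

```text
clock: 40.15
position: [0.487, 0.2949, 0.0729]
tool_rot: [3.141, -0.001, 1.533]
force: [-0.5, 0.4, 0.0]
grip_width: 0.0514
```

```bash
python3 -m handwheel '[{"offset":[-0.2,0,4],"rot":[0,0,0],"claw":0.1},{"offset":[0,0,0],"rot":[0,0,0],"claw":0},{"offset":[0,0,0.2],"rot":[0,0,0],"claw":0},{"offset":[0,0,0],"rot":[0,0,0],"claw":0}]' 40
```

```text
clock: 40.55
position: [0.4866, 0.2946, 0.0679]
tool_rot: [3.142, -0.0, 1.533]
force: [0.1, 0.2, 0.2]
grip_width: 0.0429
```

```bash
python3 -m handwheel '[{"offset":[0,0,0],"rot":[0,0,0],"claw":-0.15},{"offset":[0,0,0],"rot":[0,0,0],"claw":-0.3},{"offset":[0,0,0],"rot":[0,0,0],"claw":-0.7},{"offset":[0,0,0],"rot":[0,0,0],"claw":-1},{"offset":[0,0,0],"rot":[0,0,0],"claw":-1}]' 40
python3 -m handwheel '[{"offset":[0,0,-6],"rot":[0,0,0],"claw":-1},{"offset":[0,0,-14],"rot":[0,0,0],"claw":-1},{"offset":[0,0,-22],"rot":[0,0,0],"claw":-1},{"offset":[0,0,-26],"rot":[0,0,0],"claw":-1},{"offset":[0,0,-26],"rot":[0,0,0],"claw":-1},{"offset":[0,0,-8],"rot":[0,0,0],"claw":-1}]' 70; python3 -c "
from h import *
plan(548,4.2,120,87.83,10)"
```

```text
clock: 41.05
position: [0.4867, 0.2945, 0.068]
tool_rot: [3.141, -0.0, 1.533]
force: [-0.5, -1.7, 5.1]
grip_width: 0.0296
clock: 41.65
position: [0.4874, 0.2949, 0.1729]
tool_rot: [3.139, -0.002, 1.533]
force: [0.5, -0.1, -4.6]
grip_width: 0.0293
at [487.4 294.9 172.9] yaw 87.83 t 41.65 w 0.0293
([-13, 3, 2], [0.0, -0.0, -0.0])
([-24, 6, 4], [0.0, -0.0, -0.0])
([-32, 8, 6], [0.0, -0.0, -0.0])
([-36, 9, 7], [0.0, -0.0, -0.0])
([-39, 10, 7], [0.0, -0.0, -0.0])
([-39, 10, 7], [0.0, -0.0, -0.0])
([-36, 9, 7], [0.0, -0.0, -0.0])
([-32, 8, 6], [0.0, -0.0, -0.0])
([-24, 6, 4], [0.0, -0.0, -0.0])
([-13, 2, 2], [0.0, -0.0, -0.0])
```

```bash
python3 -m handwheel '[{"offset":[-13,3,0],"rot":[0,0,0],"claw":-1},{"offset":[-24,6,0],"rot":[0,0,0],"claw":-1},{"offset":[-32,8,0],"rot":[0,0,0],"claw":-1},{"offset":[-36,9,4],"rot":[0,0,0],"claw":-1},{"offset":[-39,10,8],"rot":[0,0,0],"claw":-1},{"offset":[-39,10,10],"rot":[0,0,0],"claw":-1},{"offset":[-36,9,10],"rot":[0,0,0],"claw":-1},{"offset":[-32,8,12],"rot":[0,0,0],"claw":-1},{"offset":[-24,6,12],"rot":[0,0,0],"claw":-1},{"offset":[-13,2,12],"rot":[0,0,0],"claw":-1},{"offset":[0,0,4],"rot":[0,0,0],"claw":-1},{"offset":[0,0,0],"rot":[0,0,0],"claw":-1}]'; python3 -m handwheel '[{"offset":[0,0,0],"rot":[0,0,0],"claw":-1},{"offset":[0,0,0],"rot":[0,0,0],"claw":-1}]'
```

```text
clock: 42.85
position: [0.5457, 0.0037, 0.0968]
tool_rot: [-3.139, 0.0, 1.532]
force: [0.1, 0.5, -5.0]
grip_width: 0.0292
clock: 43.05
position: [0.5467, 0.0048, 0.0982]
tool_rot: [3.141, -0.0, 1.534]
force: [0.2, -1.1, -4.1]
grip_width: 0.0294
```

```bash
python3 -m handwheel '[{"offset":[-0.5,0.3,8],"rot":[0,0,0],"claw":-1},{"offset":[0,0,9],"rot":[0,0,0],"claw":-1},{"offset":[0,0,5],"rot":[0,0,0],"claw":-1},{"offset":[0,0,1],"rot":[0,0,0],"claw":-1},{"offset":[0,0,0],"rot":[0,0,0],"claw":-1},{"offset":[0,0,0],"rot":[0,0,0],"claw":-1}]'
```

```text
clock: 43.65
position: [0.547, 0.0035, 0.075]
tool_rot: [3.141, -0.0, 1.533]
force: [-0.5, 0.7, -4.9]
grip_width: 0.0292
```

```bash
python3 -m handwheel '[{"offset":[0.7,1,1],"rot":[0,0,0],"claw":-1},{"offset":[0,0,1],"rot":[0,0,0],"claw":-1},{"offset":[0,0,0.4],"rot":[0,0,0],"claw":-1},{"offset":[0,0,0],"rot":[0,0,0],"claw":-1},{"offset":[0,0,0],"rot":[0,0,0],"claw":-1}]'
```

```text
clock: 44.15
position: [0.548, 0.0041, 0.0725]
tool_rot: [-3.142, 0.0, 1.533]
force: [-0.0, -1.4, -4.2]
grip_width: 0.0293
```

```bash
python3 -m handwheel '[{"offset":[0,0,0.5],"rot":[0,0,0],"claw":-1},{"offset":[0,0,0],"rot":[0,0,0],"claw":-1},{"offset":[0,0,0.4],"rot":[0,0,0],"claw":-1},{"offset":[0,0,0],"rot":[0,0,0],"claw":-1},{"offset":[0,0,0],"rot":[0,0,0],"claw":-1}]'
```

```text
clock: 44.65
position: [0.548, 0.0042, 0.0721]
tool_rot: [3.141, -0.0, 1.533]
force: [-3.8, -1.0, 9.4]
grip_width: 0.0292
```

```bash
python3 -m handwheel '[{"offset":[0,0,-0.2],"rot":[0,0,0],"claw":-0.3},{"offset":[0,0,0],"rot":[0,0,0],"claw":0},{"offset":[0,0,0],"rot":[0,0,0],"claw":0.2},{"offset":[0,0,-8],"rot":[0,0,0],"claw":0.3},{"offset":[0,0,-20],"rot":[0,0,0],"claw":0.3},{"offset":[0,0,-30],"rot":[0,0,0],"claw":0.3},{"offset":[0,0,-25],"rot":[0,0,0],"claw":0.3},{"offset":[0,0,-8],"rot":[0,0,0],"claw":0.3}]'; python3 - <<'E'
from h import *
plan(474.4,363.7,146,87.83,12)
E
```

```text
clock: 45.45
position: [0.549, 0.0041, 0.1657]
tool_rot: [3.138, -0.001, 1.533]
force: [0.1, -0.5, -0.1]
grip_width: 0.0558
at [549.    4.1 165.7] yaw 87.83 t 45.45 w 0.0558
([12, -3, 1], [0.0, -0.0, -0.0])
([23, -6, 1], [0.0, -0.0, -0.0])
([30, -7, 2], [0.0, -0.0, -0.0])
([35, -9, 2], [0.0, -0.0, -0.0])
([38, -10, 2], [0.0, -0.0, -0.0])
([40, -10, 2], [0.0, -0.0, -0.0])
([40, -10, 2], [0.0, -0.0, -0.0])
([38, -10, 2], [0.0, -0.0, -0.0])
([35, -9, 2], [0.0, -0.0, -0.0])
([30, -7, 2], [0.0, -0.0, -0.0])
([23, -6, 1], [0.0, -0.0, -0.0])
([12, -1, 1], [0.0, -0.0, -0.0])
```

```bash
python3 -m handwheel '[{"offset":[12,-3,0],"rot":[0,0,0],"claw":0.3},{"offset":[23,-6,1],"rot":[0,0,0],"claw":0.2},{"offset":[30,-7,2],"rot":[0,0,0],"claw":0.1},{"offset":[35,-9,2],"rot":[0,0,0],"claw":0.1},{"offset":[38,-10,2],"rot":[0,0,0],"claw":0.1},{"offset":[40,-10,2],"rot":[0,0,0],"claw":0.1},{"offset":[40,-10,2],"rot":[0,0,0],"claw":0.1},{"offset":[38,-10,2],"rot":[0,0,0],"claw":0.1},{"offset":[35,-9,2],"rot":[0,0,0],"claw":0.1},{"offset":[30,-7,2],"rot":[0,0,0],"claw":0.1},{"offset":[23,-6,1],"rot":[0,0,0],"claw":0.1},{"offset":[12,-1,1],"rot":[0,0,0],"claw":0.1}]';  python3 -m handwheel '[{"offset":[0,0,0],"rot":[0,0,0],"claw":0.1},{"offset":[0,0,0],"rot":[0,0,0],"claw":0.1}]'
python3 - <<'E'
from h import *
f=imaging.grab_frame("top"); W=cloud(f); X,Y,Z=W[...,0],W[...,1],W[...,2]
def sel(x,y,z): return (X>x[0])&(X<x[1])&(Y>y[0])&(Y<y[1])&(Z>z[0])&(Z<z[1])
y=.0045
m=sel((.515,.58),(y-.03,y+.03),(.085,.11)); b=sel((.515,.579),(y-.03,y+.03),(.042,.056)); print(rect(W[m]),rect(W[b]))
W=np.load("init.npz")["W"]; X,Y,Z=W[...,0],W[...,1],W[...,2]
m=sel((.515,.58),(y-.03,y+.03),(.085,.11)); b=sel((.515,.579),(y-.03,y+.03),(.042,.056)); print(rect(W[m]),rect(W[b]))
E
```

```text
clock: 46.65
position: [0.4713, 0.3659, 0.1424]
tool_rot: [-3.14, 0.001, 1.536]
force: [0.3, -0.3, 0.2]
grip_width: 0.0468
clock: 46.85
position: [0.4736, 0.362, 0.1433]
tool_rot: [-3.141, 0.001, 1.532]
force: [0.0, -0.4, 0.4]
grip_width: 0.0473
(array([548.5,   4.6]), array([30., 30.]), 88.8) (array([548.8,   4.4]), array([45.7, 45.6]), 0.9)
(array([547.6,   4.4]), array([29.3, 29.3]), 1.0) (array([548.8,   4.3]), array([45.7, 45.6]), 0.8)
```

The square is back to within 0.1 mm. Last, the blade.

```bash
python3 -m handwheel '[{"offset":[0.4,0.3,12],"rot":[0,0,0],"claw":0.1},{"offset":[0,0,24],"rot":[0,0,0],"claw":0},{"offset":[0,0,20],"rot":[0,0,0],"claw":0},{"offset":[0,0,11],"rot":[0,0,0],"claw":0},{"offset":[0,0,4],"rot":[0,0,0],"claw":0},{"offset":[0,0,0],"rot":[0,0,0],"claw":0},{"offset":[0,0,0],"rot":[0,0,0],"claw":0},{"offset":[0,0,0],"rot":[0,0,0],"claw":0}]' 40
```

```text
clock: 47.7
position: [0.4741, 0.3639, 0.0736]
tool_rot: [3.141, -0.001, 1.533]
force: [-0.1, -0.2, 0.5]
grip_width: 0.0427
```

```bash
python3 -m handwheel '[{"offset":[-0.2,0.4,4],"rot":[0,0,0],"claw":0},{"offset":[0,0,0.6],"rot":[0,0,0],"claw":-0.1},{"offset":[0,0,0],"rot":[0,0,0],"claw":-0.1},{"offset":[0,0,0],"rot":[0,0,0],"claw":-0.1}]' 40
```

```text
clock: 48.1
position: [0.4741, 0.3634, 0.0682]
tool_rot: [-3.142, 0.0, 1.533]
force: [-0.8, -0.0, 0.3]
grip_width: 0.0385
```

```bash
python3 -m handwheel '[{"offset":[0.3,0.3,0],"rot":[0,0,0],"claw":-0.3},{"offset":[0,0,0],"rot":[0,0,0],"claw":-0.5},{"offset":[0,0,0],"rot":[0,0,0],"claw":-0.7},{"offset":[0,0,0],"rot":[0,0,0],"claw":-1},{"offset":[0,0,0],"rot":[0,0,0],"claw":-1},{"offset":[0,0,0],"rot":[0,0,0],"claw":-1}]' 40
python3 -m handwheel '[{"offset":[0,0,-6],"rot":[0,0,0],"claw":-1},{"offset":[0,0,-14],"rot":[0,0,0],"claw":-1},{"offset":[0,0,-22],"rot":[0,0,0],"claw":-1},{"offset":[0,0,-26],"rot":[0,0,0],"claw":-1},{"offset":[0,0,-26],"rot":[0,0,0],"claw":-1},{"offset":[0,0,-8],"rot":[0,0,0],"claw":-1}]' 70; python3 -c "
from h import *
plan(548.9,60.5,120,87.83,10)"
```

```text
clock: 48.7
position: [0.4745, 0.3638, 0.0683]
tool_rot: [3.142, -0.0, 1.533]
force: [-0.6, -0.1, 4.1]
grip_width: 0.0139
clock: 49.3
position: [0.4753, 0.3642, 0.1734]
tool_rot: [3.139, -0.003, 1.533]
force: [-0.8, 0.2, -4.7]
grip_width: 0.0133
at [475.3 364.2 173.4] yaw 87.83 t 49.3 w 0.0133
([-13, 4, 2], [0.0, -0.0, -0.0])
([-25, 7, 4], [0.0, -0.0, -0.0])
([-33, 9, 6], [0.0, -0.0, -0.0])
([-38, 11, 7], [0.0, -0.0, -0.0])
([-40, 11, 7], [0.0, -0.0, -0.0])
([-40, 11, 7], [0.0, -0.0, -0.0])
([-38, 11, 7], [0.0, -0.0, -0.0])
([-33, 9, 6], [0.0, -0.0, -0.0])
([-25, 7, 4], [0.0, -0.0, -0.0])
([-16, 5, 3], [0.0, -0.0, -0.0])
```

```bash
python3 -m handwheel '[{"offset":[-13,4,0],"rot":[0,0,0],"claw":-1},{"offset":[-25,7,0],"rot":[0,0,0],"claw":-1},{"offset":[-33,9,0],"rot":[0,0,0],"claw":-1},{"offset":[-38,11,4],"rot":[0,0,0],"claw":-1},{"offset":[-40,11,6],"rot":[0,0,0],"claw":-1},{"offset":[-40,11,8],"rot":[0,0,0],"claw":-1},{"offset":[-38,11,8],"rot":[0,0,0],"claw":-1},{"offset":[-33,9,8],"rot":[0,0,0],"claw":-1},{"offset":[-25,7,8],"rot":[0,0,0],"claw":-1},{"offset":[-16,5,6],"rot":[0,0,0],"claw":-1},{"offset":[0,0,2],"rot":[0,0,0],"claw":-1},{"offset":[0,0,0],"rot":[0,0,0],"claw":-1}]'; python3 -m handwheel '[{"offset":[0,0,0],"rot":[0,0,0],"claw":-1},{"offset":[0,0,0],"rot":[0,0,0],"claw":-1}]'
```

```text
clock: 50.5
position: [0.5472, 0.059, 0.1192]
tool_rot: [-3.14, 0.001, 1.532]
force: [1.3, 0.7, -4.4]
grip_width: 0.0133
clock: 50.7
position: [0.5479, 0.0604, 0.1202]
tool_rot: [-3.142, -0.0, 1.534]
force: [0.1, 0.6, -4.7]
grip_width: 0.0131
```

```bash
python3 -m handwheel '[{"offset":[0,0.3,8],"rot":[0,0,0],"claw":-1},{"offset":[0,0,14],"rot":[0,0,0],"claw":-1},{"offset":[0,0,12],"rot":[0,0,0],"claw":-1},{"offset":[0,0,7],"rot":[0,0,0],"claw":-1},{"offset":[0,0,3],"rot":[0,0,0],"claw":-1},{"offset":[0,0,0],"rot":[0,0,0],"claw":-1},{"offset":[0,0,0],"rot":[0,0,0],"claw":-1}]'
```

```text
clock: 51.4
position: [0.5485, 0.0597, 0.0764]
tool_rot: [3.141, -0.0, 1.533]
force: [-0.5, -0.2, -5.1]
grip_width: 0.0132
```

```bash
python3 -m handwheel '[{"offset":[0.8,0.5,2],"rot":[0,0,0],"claw":-1},{"offset":[0,0,1],"rot":[0,0,0],"claw":-1},{"offset":[0,0,0.4],"rot":[0,0,0],"claw":-1},{"offset":[0,0,0],"rot":[0,0,0],"claw":-1},{"offset":[0,0,0],"rot":[0,0,0],"claw":-1}]'
```

```text
clock: 51.9
position: [0.5489, 0.0605, 0.0729]
tool_rot: [3.142, -0.0, 1.533]
force: [0.7, 0.5, -4.9]
grip_width: 0.0132
```

```bash
python3 -m handwheel '[{"offset":[0,0,0.5],"rot":[0,0,0],"claw":-1},{"offset":[0,0,0],"rot":[0,0,0],"claw":-1},{"offset":[0,0,0.3],"rot":[0,0,0],"claw":-1},{"offset":[0,0,0],"rot":[0,0,0],"claw":-1},{"offset":[0,0,0],"rot":[0,0,0],"claw":-1}]'
```

```text
clock: 52.4
position: [0.549, 0.0605, 0.0723]
tool_rot: [3.141, -0.0, 1.533]
force: [-3.7, 0.4, 5.5]
grip_width: 0.0131
```

```bash
python3 -m handwheel '[{"offset":[0,0,-0.2],"rot":[0,0,0],"claw":-0.7},{"offset":[0,0,0],"rot":[0,0,0],"claw":-0.3},{"offset":[0,0,0],"rot":[0,0,0],"claw":0},{"offset":[0,0,-8],"rot":[0,0,0],"claw":0.1},{"offset":[0,0,-20],"rot":[0,0,0],"claw":0.2},{"offset":[0,0,-30],"rot":[0,0,0],"claw":0.2},{"offset":[0,0,-30],"rot":[0,0,0],"claw":0.2},{"offset":[0,0,-15],"rot":[0,0,0],"claw":0.2}]';python3 -m handwheel '[{"offset":[12,-4,0],"rot":[0,0,0],"claw":0.2},{"offset":[25,-7,0],"rot":[0,0,0],"claw":0.2},{"offset":[33,-9,0],"rot":[0,0,0],"claw":0.2},{"offset":[38,-10,0],"rot":[0,0,0],"claw":0.2},{"offset":[38,-10,0],"rot":[0,0,0],"claw":0.2},{"offset":[33,-9,0],"rot":[0,0,0],"claw":0.2},{"offset":[25,-7,0],"rot":[0,0,0],"claw":0.2},{"offset":[12,-4,0],"rot":[0,0,0],"claw":0.2},{"offset":[0,0,0],"rot":[0,0,0],"claw":0.2},{"offset":[0,0,0],"rot":[0,0,0],"claw":0.2}]'
cat > chk.py <<'E'
from h import *
f=imaging.grab_frame("top"); cv2.imwrite("pics/t9.png",f["color"][:,:,::-1])
g=imaging.grab_frame("scene"); cv2.imwrite("pics/s9.png",g["color"][:,:,::-1])
for nm,W in(("init",np.load("init.npz")["W"]),("now",cloud(f))):
    X,Y,Z=W[...,0],W[...,1],W[...,2]
    def sel(x,y,z): return (X>x[0])&(X<x[1])&(Y>y[0])&(Y<y[1])&(Z>z[0])&(Z<z[1])
    for n,y in [("round",-.059),("square",.0045),("blade",.061)]:
        m=sel((.515,.58),(y-.03,y+.03),(.085,.11)); b=sel((.515,.579),(y-.03,y+.03),(.042,.056)); print(nm,n,rect(W[m]),rect(W[b]))
    m=sel((.7,.83),(-.19,-.05),(.012,.03));print(nm,"collar",rect(W[m])); m=sel((.72,.81),(.11,.2),(.1,.14));print(nm,"oil",rect(W[m]))
    m=sel((.46,.6),(-.42,-.21),(.04,.06)); print(nm,"ins",rect(W[m]) if m.sum()>9 else 0)
E
python3 chk.py
```

```text
clock: 53.2
position: [0.5497, 0.0605, 0.1781]
tool_rot: [3.139, -0.001, 1.533]
force: [0.5, -0.7, -0.3]
grip_width: 0.0514
clock: 54.2
position: [0.4972, 0.2776, 0.175]
tool_rot: [-3.141, 0.001, 1.532]
force: [0.0, -0.4, 0.5]
grip_width: 0.0513
init round (array([545.3, -58.3]), array([30.3, 30.1]), 47.8) (array([545.8, -58.6]), array([45.8, 46.2]), 88.1)
init square (array([547.6,   4.4]), array([29.3, 29.3]), 1.0) (array([548.8,   4.3]), array([45.7, 45.6]), 0.8)
init blade (array([549.2,  60.9]), array([42.4, 14. ]), 86.5) (array([549.2,  60.8]), array([46.1, 46. ]), 86.4)
init collar (array([ 767.5, -119.4]), array([71.3, 70.1]), 8.9)
init oil (array([763.7, 161.5]), array([22.6, 22. ]), 67.2)
init ins 0
now round (array([545.8, -58.7]), array([30.3, 30.4]), 74.2) (array([546.2, -58.7]), array([45.9, 46.3]), 88.3)
now square (array([548.5,   4.5]), array([29.6, 30.2]), 89.1) (array([548.8,   4.4]), array([45.7, 45.6]), 0.8)
now blade (array([549.2,  60.2]), array([13.9, 41. ]), 0.1) (array([549.3,  60.4]), array([45.5, 46.1]), 88.1)
now collar (array([ 767.1, -120. ]), array([70.7, 70.3]), 57.1)
now oil (array([764. , 161.5]), array([22.3, 22. ]), 20.8)
now ins (array([ 528.4, -313.9]), array([ 34. , 140.9]), 8.6)
```

View pics/t9.png

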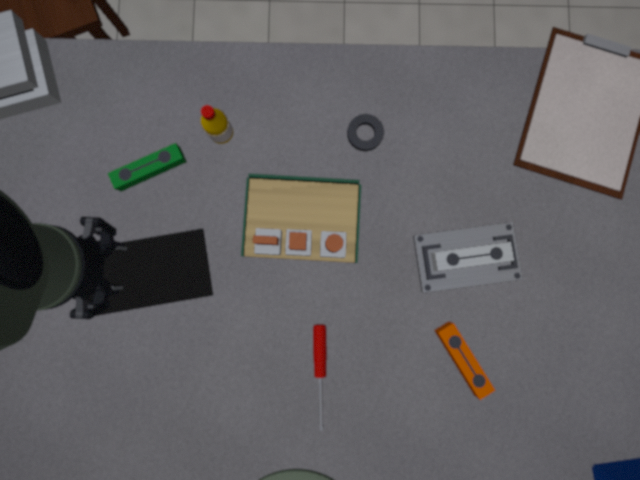

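View pics/s9.png

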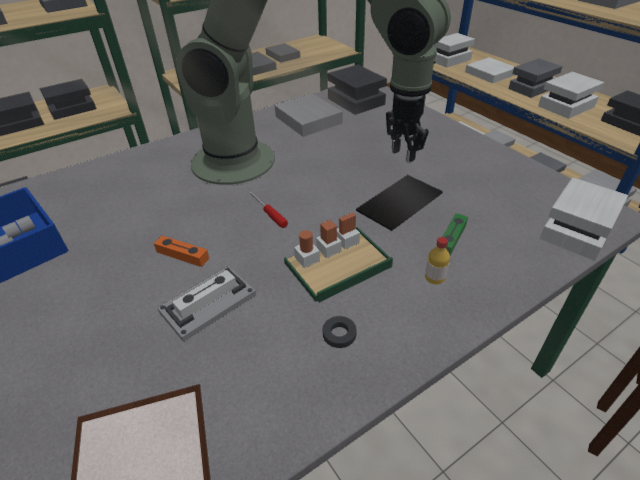

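The top view shows the blocks back at (267,240), (298,241) and (333,243), the insert in its pocket at (475,257), and the oil and collar unmoved. Handing in.

```bash
python3 -c "
from workcell import bot,status
print(bot.job_done(), status.observe()['clock'])"
```

```text
the job is handed in; nothing more can be done
the job is handed in; nothing more can be done
```

I moved the three core blocks onto the mat, laid the insert in the setup plate, and then put each block back on its starting spot. The arm was clear of everything at hand-in, at about 54 s.

Last checks, with the top camera compared to the picture taken at the start:

| Part | Shift from start | Turn from start |
|---|---|---|
| Round block | about 0.4 mm | about 0.2° |
| Square block | 0.1 mm | 0° |
| Blade block | about 0.5 mm | about 1.7° by its base |

- **Blade:** its core outline gave a turn of about 3.6° rather than 1.7°. It now stands square to the tray, about 2° yaw as measured, so the start reading may have been noisy. I did not settle which is right.
- **Insert:** it lies flat and central in the pocket, about 0.6 mm from the centre measured at the start and within 0.2° of the plate.
- **Bystanders:** the oil bottle and collar measure within 0.8 mm of their starting spots. In the pictures, the green and orange look-alikes have not moved.

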